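# Clear the packing offcuts off the lathe deck into the scrap bin

## Task

Clear the two wooden offcuts off the lathe deck into the metal scrap bin at its side. First lift the sprung black knob of the gate, turn it until the gate stands out over the bin, and let the knob drop fully into its open notch; then push or carry both offcuts into the bin. Leave the gate latched open, and do not shift the collar, spacer ring, dial and lens that stand on the deck.

Things in the scene. Friction and masses are not known exactly. Their poses are not given: they have to be found in the camera images.
- deck: Fixed cast-iron lathe deck; origin on the table, flat top 180 mm above it. Its x points away from the robot, y to the robot's left (yaw within 0.25 rad). Top: x -170 to +210, y -170 to +210 mm. Bin against its -y edge. Along y = -145 mm a fence 8 mm thick, 38 mm high: the gate from x = -95 to +120, a fixed piece from x = +130 to +210. Its other edges are open
- knob_grip (a point): Centre of the gate's black bar knob, 70 mm long, 18 wide, 20 high; 50 mm above the deck top when down, on a vertical shaft at deck x = -95, y = -145 mm. Knob and gate turn and lift as one. x axis: along bar and gate, towards the gate's free end (215 mm from the shaft). Under it a steel hub and index plate, up to 33 mm in radius, 20 mm above the deck
- gate (a joint): Angle of knob and gate, rad, growing clockwise seen from above. 0 to 0.03: closed, gate along the deck edge; 1.4: open, gate pointing out over the bin, at its stop. An index pin locks it while the knob is down: it turns only when lifted 11 mm or more; beyond about 1.36 rad the pin drops into the open notch
- plunger (a joint): Lift of knob and gate, m: 0 fully down in a notch, about 0.010 when released between the notches, 0.018 at most. A spring pulls it down with 4.5 N at 0 and 7 N at the top, and its weight adds 1.5 N
- bin_in (a point): Centre of the inner floor of the scrap bin, an open aluminium box fixed against the deck's -y edge, outside 260 mm (along deck x) by 200 mm (along deck y), 155 mm high (rim 25 mm below the deck top), walls and floor 4 mm. Axes as the deck's; centred at deck x = +30, y = -272 mm
- slab_center (a point): Centre of the larger wooden offcut, a slab 110 (its x) by 90 (its y) by 40 mm high, about 0.24 kg, lying flat on the deck; too wide to be gripped flat, it slides when pushed
- block_center (a point): Centre of the smaller wooden offcut, a block 90 (its x) by 50 (its y) by 45 mm high, about 0.13 kg. One offcut lies near the gate (deck y about -45 mm) and the other behind it (about +85 mm), both around deck x = +25 mm; which is which varies
- collar: Brass leadscrew collar, a thick ring 52 mm across and 40 mm high standing on the far side of the deck; origin at the centre of its underside. Stays
- spacer: Chrome spacer ring, 64 mm across and 14 mm high, on the far side of the deck; origin at the centre of its underside. Stays
- dial: Black bakelite dial, 60 mm across and 28 mm high, on the robot's side of the deck; origin at the centre of its underside. Stays
- lens: Amber glass indicator lens, a dome 44 mm across and 24 mm high, on the robot's side of the deck; origin at the centre of its underside. Stays

How it is judged:
By the outcome, as a careful person would: the job done as asked, in the order asked, and still so for the second after the job is handed in, with the robot touching nothing.
It also fails if it takes over 48 s, if anything falls off the work surface, if the arm or the gripper's body presses on something with over 40 N, if the wrist force passes 120 N, or if a joint passes its speed limit or range.

## Robot

A 6-joint arm with a two-finger parallel gripper is mounted at the origin on the work surface. World frame = base frame: x ahead of the robot, y to its left, z up, the work surface at z = 0. Lengths are in m, angles in rad, forces in N, time in s.
With the tool pointing down it reaches from about 0.25 to 0.775 m from the base axis. Payload 4 kg.
Tool frame: the origin (TCP) lies at the very end of the fingers, on their centre line; the grasp point (between the pads) lies 19 mm behind it; z points along the fingers, x is the direction in which the jaws open and shut, and the axes are right-handed (so a half turn about z gives the same grasp; the last joint's range is limited). The gripper opens to 94 mm and grips with 3 to 60 N. Pads are 16 mm wide; open, the fingers measure 119 mm over their backs; the gripper's body (75 mm by 177 mm) begins 78 mm behind the grasp point.
Start: joints at [-1.387, 0.087, 1.371, -0, 1.684, -0.103], TCP at [0.156, -0.528, 0.206] pointing down, gripper open.
Joint ranges: [-3.1, 3.1], [-0.76, 2.03], [0.27, 2.55], [-1.08, 4.22], [0.17, 2.65], [-2.57, 2.57]. Speed limits (rad/s): [2.79, 2.79, 3.14, 3.14, 3.14, 3.14].

## Interface

Orientations are given as [roll, pitch, yaw] about the fixed x, y, z axes, in that order (R = Rz(yaw) Ry(pitch) Rx(roll)).
In Python, from bench import robot, cams, ticket gives the robot as it stands.
- The arm moves only by the tool jog_arm, never from a script. Its argument "series" is a list of rows, each an object of numbers: "x", "y", "z": the shift along the tool's x, y, z in m; "rx", "ry", "rz": the turn, a rotation vector about the tool's x, y, z in degrees. A call has 1 to 12 rows; each row shifts and turns the pose as measured when the row begins, along the tool's axes as they then stand; what a row does not reach is not made up. A row lasts 1/12 s, in which the tool goes at most 41.7 mm and 7.16 degrees, less where a joint would pass 70% of its speed; a pose out of reach is approached as far as the arm can. A call with a gripper value outside its range is refused whole. "claw" is the opening, from 0 (shut) to 1 (fully open), set as the call begins (left out, the last holds). The fingers move at their own pace and stop on an object; the grip force is fixed at half the most. Time passes only in rows, so rows that do not move let the fingers close. It gives the time, the measured TCP pose, the force and the opening at its end, in the units of the state.
- robot.get_obs(): the state, without advancing time (a new reading comes with each control period).
- cams.snapshot(name): name is "side" or "top"; returns a dict with "img" (400x640x3 uint8, red, green, blue), "mtx" (3x3 intrinsics, pixels), "origin" and "attitude" of the camera in the world. Camera axes: x right, y down, z forward; pixel columns grow to the right and rows downward; lengths in m; the calibration is good to about 2 mm. A picture is of the moment at which its call begins. There is no depth.
- ticket.close_job(): hands the job in, once; it reports no verdict.
Trained networks look in a picture, given as the dict that the camera call returned (one of the last four; its "shot" number tells which), for a name from the list of things; names that differ only in an ending like _2 or _b are one class to them, and where a whole thing is asked for, a point or a joint stands for the part that bears it (a point fixed in the world has none). Each returns a list of dicts, best first, with "p" (0 to 1); they miss things now and then, are a little off and sometimes report something else, mostly with a low value. They report only what shows in the picture. A call takes as long as a camera call.
- cams.look_for(thing, picture): "bbox" ([left, top, width, height] in pixels, round what is visible of it).
The state is a dict: "time": time; "joint_positions": joint angles; "qvel": joint speeds; "joint_torque": joint torques, N m; "tool_pos": TCP position; "ee_rot": TCP orientation; "wrist_force": force on the tool from outside, world axes, zero at the start; "wrist_torque": the same for the moment, N m; "width": finger opening in m.
Only numpy, scipy, OpenCV 4.12 (cv2) and the standard library are available. Lean on these libraries where they do the work, as an engineer would, in place of code of your own. Each camera call takes 0.05 s, during which the arm holds its last target.

## Working session

There is one attempt and no reset: what is moved stays moved. The work goes in short steps, Python scripts to look and compute and a tool call to move; the robot and the scene stay as the last step left them, time stands still between calls to the robot, and variables do not carry over. Pictures are saved under pics/ and viewed, and the job is handed in when it is done.

Besides the shell and the picture viewer there is one more tool, called after "Call:" as a command line: name --argument value ..., lists and objects as JSON in quotes. jog_arm: Moves the arm, as the interface text tells. Its arguments: {"type":"object","properties":{"series":{"type":"array","items":{"type":"object","properties":{"x":{"type":"number"},"y":{"type":"number"},"z":{"type":"number"},"rx":{"type":"number"},"ry":{"type":"number"},"rz":{"type":"number"}}}},"claw":{"type":"number"}},"required":["series"]}

```bash
ls; mkdir -p pics; python3 - <<'E'
from bench import robot,cams,ticket
import cv2,numpy as np
o=robot.get_obs();print(o)
for n in("side","top"):
    s=cams.snapshot(n);cv2.imwrite(f"pics/{n}0.png",s["img"][:,:,::-1]);print(n,s["mtx"],s["origin"],s["attitude"])
    for t in["deck","knob_grip","gate","bin_in","slab_center","block_center","collar","spacer","dial","lens"]:
        print(t,[(np.round(d["bbox"]).tolist(),round(d["p"],2)) for d in cams.look_for(t,s)[:2]])
E
```

```text
pics
{'time': 0.0, 'joint_positions': array([-1.38709450e+00,  8.79599345e-02,  1.37221583e+00, -2.80521415e-05,
        1.68358984e+00, -1.03092214e-01]), 'qvel': array([ 0.00026353,  0.00088261, -0.00105926,  0.00096281, -0.00025538,
        0.0030041 ]), 'joint_torque': array([-1.97840985e-03, -3.40184391e+01, -3.02429867e+01,  7.16269319e-02,
        3.29552300e-02, -1.49746807e-04]), 'tool_pos': array([ 0.15547527, -0.52700972,  0.20432097]), 'ee_rot': array([-3.14139677e+00,  2.16428548e-03, -1.28400520e+00]), 'wrist_force': array([ 0.58533033,  0.18853955, -0.24130384]), 'wrist_torque': array([-0.02136802, -0.03981424,  0.02121168]), 'width': 0.09395436255426207}
side [[366.98838969   0.         320.82827472]
 [  0.         366.98838969 202.91480281]
 [  0.           0.           1.        ]] [ 0.34480379 -0.7072595   0.62368946] [-2.11802296 -0.02042791 -0.34251501]
deck [([236.0, 145.0, 188.0, 218.0], 0.74), ([251.0, 197.0, 118.0, 24.0], 0.53)]
knob_grip [([252.0, 198.0, 113.0, 25.0], 0.74)]
gate [([253.0, 196.0, 115.0, 27.0], 0.94)]
bin_in [([270.0, 226.0, 153.0, 138.0], 0.
[... 343 characters left out ...]
323.69415908]
 [  0.         441.01797653 202.68257707]
 [  0.           0.           1.        ]] [ 0.56314597 -0.00759119  1.25214641] [-3.09158079  0.00611921 -1.56249795]
deck [([199.0, 118.0, 251.0, 179.0], 0.91)]
knob_grip [([336.0, 177.0, 28.0, 105.0], 0.75)]
gate [([335.0, 176.0, 28.0, 105.0], 0.73), ([334.0, 174.0, 30.0, 109.0], 0.42)]
bin_in []
slab_center [([236.0, 168.0, 50.0, 62.0], 0.82)]
block_center [([302.0, 184.0, 35.0, 43.0], 0.81), ([213.0, 244.0, 20.0, 17.0], 0.47)]
collar [([312.0, 134.0, 23.0, 25.0], 0.65)]
spacer [([251.0, 123.0, 24.0, 32.0], 0.57)]
dial [([264.0, 253.0, 26.0, 20.0], 0.87)]
lens [([213.0, 244.0, 20.0, 21.0], 0.84), ([333.0, 174.0, 33.0, 109.0], 0.68)]
```

```bash
python3 - <<'E'
import cv2
for n,(a,b,c,d) in {"side":(100,380,200,460),"top":(90,310,180,480)}.items():
    i=cv2.imread(f"pics/{n}0.png")[a:b,c:d]
    f=2.1 if n=="side" else 2.6
    cv2.imwrite(f"pics/{n}0z.png",cv2.resize(i,None,fx=f,fy=f,interpolation=cv2.INTER_CUBIC)); 
E
```

```text
(no output)
```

View pics/side0.png

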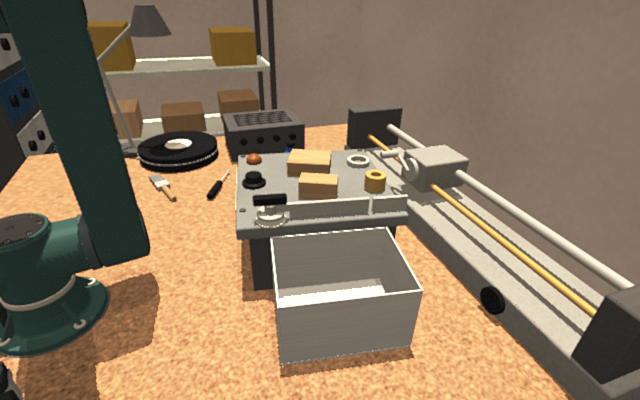

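View pics/top0.png

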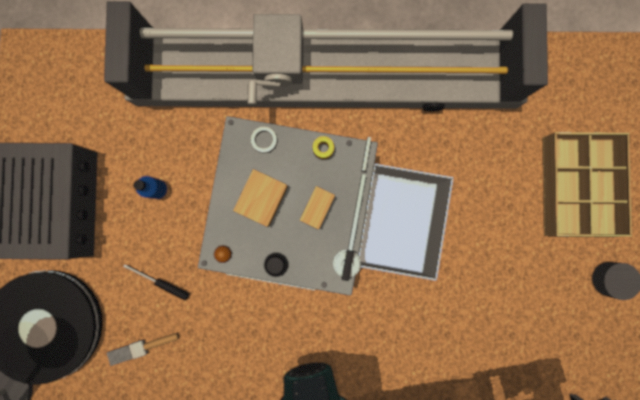

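```bash
sleep 0
```

```text
(no output)
```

View pics/top0z.png

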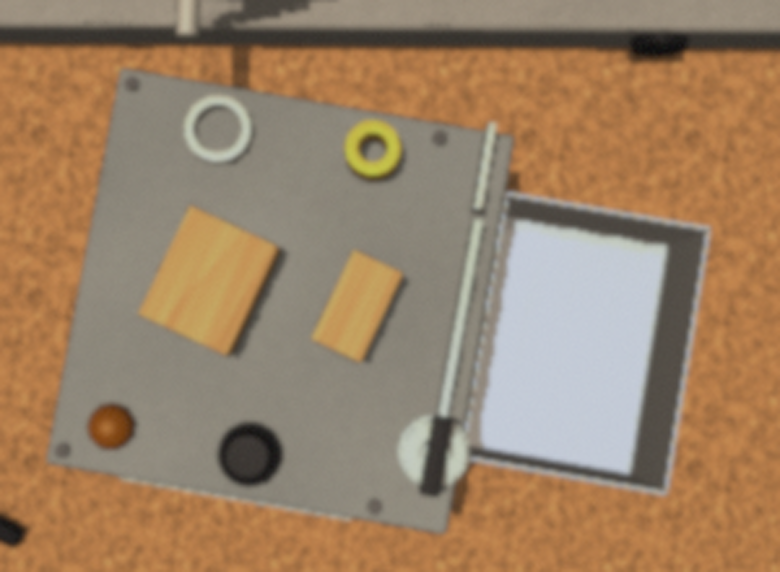

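View pics/side0z.png

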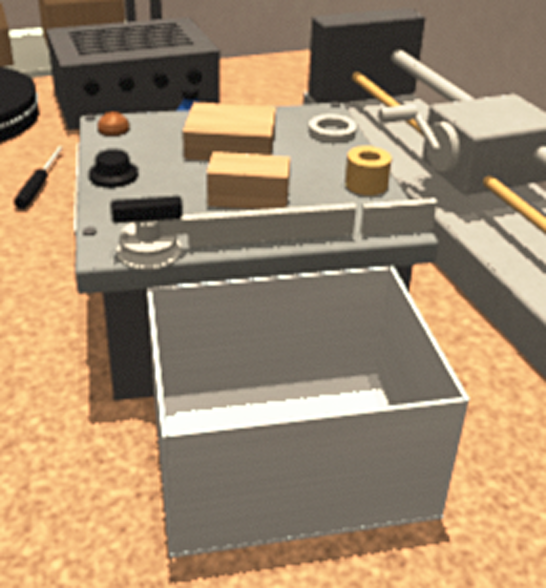

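The top view shows the deck rotated slightly clockwise, with the slab behind (raw ≈ 261,198), the block near the gate (≈ 318,208) and the knob at ≈ (347,265). Next I'll convert these to world and deck coordinates.

```bash
cat > h.py <<'E'
import numpy as np,cv2
from scipy.spatial.transform import Rotation as Ro
from scipy.optimize import least_squares
class Cam:
    def __init__(s,d): s.K=np.array(d["mtx"]);s.o=np.array(d["origin"]);s.R=Ro.from_euler("xyz",d["attitude"]).as_matrix()
    def ray(s,p,z):
        r=s.R@np.linalg.inv(s.K)@np.array([p[0],p[1],1.]);return s.o+r*(z-s.o[2])/r[2]
    def proj(s,X):
        c=s.R.T@(np.asarray(X)-s.o);q=s.K@c;return q[:2]/q[2]
K0={"side":dict(mtx=[[366.988,0,320.828],[0,366.988,202.915],[0,0,1]],origin=[0.34480379,-0.7072595,0.62368946],attitude=[-2.11802296,-0.02042791,-0.34251501]),
"top":dict(mtx=[[441.018,0,323.694],[0,441.018,202.683],[0,0,1]],origin=[0.56314597,-0.00759119,1.25214641],attitude=[-3.09158079,0.00611921,-1.56249795])}
T=Cam(K0["top"]);S=Cam(K0["side"])
tz=lambda u,v:(u/2.6+180,v/2.6+90)
sz=lambda u,v:(u/2.1+200,v/2.1+100)
def d2w(p,D,z=None):
    c,s=np.cos(D[2]),np.sin(D[2]);return np.array([D[0]+c*p[0]-s*p[1],D[1]+s*p[0]+c*p[1],p[2]+.18])
def w2d(P,D):
    c,s=np.cos(D[2]),np.sin(D[2]);x,y=P[0]-D[0],P[1]-D[1];return np.array([c*x+s*y,-s*x+c*y,P[2]-.18])
E
cat > a.py <<'E'
from h import *
tc=[((.21,.21,0),tz(122,70)),((.21,-.17,0),tz(512,135)),((-.17,-.17,0),tz(446,530)),((-.17,.21,0),tz(48,462)),((-.095,-.145,.06),tz(437,455)),
((.16,-.372,-.025),tz(708,229)),((-.10,-.372,-.025),tz(666,492))]
sc=[((-.17,-.17,0),sz(79,275)),((.21,-.17,0),sz(434,240)),((-.17,.21,0),sz(80,116)),((-.095,-.145,.06),sz(147,203)),((-.1,-.372,-.025),sz(163,432)),((.16,-.372,-.025),sz(466,399))]
f=lambda D:np.concatenate([T.proj(d2w(p,D))-q for p,q in tc]+[S.proj(d2w(p,D))-q for p,q in sc])
r=least_squares(f,[.55,0,0],loss="soft_l1");D=r.x;print(D,np.round(f(D).reshape(-1,2),1).tolist())
ft=lambda D:np.concatenate([T.proj(d2w(p,D))-q for p,q in tc]);print(least_squares(ft,D).x)
fs=lambda D:np.concatenate([S.proj(d2w(p,D))-q for p,q in sc]);print(least_squares(fs,D).x)
print("knob",d2w((-.095,-.145,.05),D),"bin",d2w((.03,-.272,-.18),D))
def poly(n,ps,z):
    w=np.array([T.ray(tz(*p),.18+z) for p in ps]);c=w.mean(0)
    print(n,"world",c.round(4),"deck",w2d(c,D).round(4),"corners deck",[w2d(x,D)[:2].round(3).tolist() for x in w],"edges",[round(float(np.linalg.norm(w[i]-w[i-1])),3) for i in range(len(w))])
poly("slab",[(189,206),(279,246),(230,354),(138,313)],.04)
poly("block",[(353,250),(404,272),(363,361),(312,337)],.045)
poly("spacer",[(217,129)],.014);poly("collar",[(373,148)],.04);poly("dial",[(250,454)],.028);poly("lens",[(111,426)],.012)
E
python3 a.py
```

```text
[ 0.58944487  0.07068343 -0.16354919] [[-1.7, -1.9], [0.6, -0.9], [-0.0, 1.4], [-1.8, 0.3], [-0.4, -0.1], [0.7, -1.9], [0.3, 0.4], [-2.6, -1.5], [2.5, 0.3], [-0.8, -0.5], [-0.6, -1.1], [-0.4, 2.1], [1.8, 0.0]]
[ 0.5887053   0.06987877 -0.16400899]
[ 0.59011736  0.07237204 -0.16411117]
knob [ 0.47210353 -0.05691363  0.23      ] bin [ 0.57475721 -0.20257153  0.        ]
slab world [0.6256 0.1478 0.22  ] deck [0.0232 0.082  0.04  ] corners deck [[0.086, 0.112], [0.064, 0.025], [-0.04, 0.051], [-0.017, 0.14]] edges [0.107, 0.089, 0.107, 0.091]
block world [0.6037 0.013  0.225 ] deck [ 0.0234 -0.0546  0.045 ] corners deck [[0.071, -0.042], [0.06, -0.09], [-0.025, -0.068], [-0.012, -0.019]] edges [0.086, 0.05, 0.088, 0.05]
spacer world [0.7678 0.1465 0.194 ] deck [0.1636 0.1038 0.014 ] corners deck [[0.164, 0.104]] edges [0.0]
collar world [0.7464 0.0008 0.22  ] deck [ 0.1662 -0.0434  0.04  ] corners deck [[0.166, -0.043]] edges [0.0]
dial world [0.4684 0.11   0.208 ] deck [-0.1258  0.0191  0.028 ] corners deck [[-0.126, 0.019]] edges [0.0]
lens world [0.4915 0.2404 0.192 ] deck [-0.1243  0.1515  0.012 ] corners deck [[-0.124, 0.151]] edges [0.0]
```

Call:
jog_arm --series '[{"rz": -6.4,"z": -0.008},{"rz": -6.4,"z": -0.008},{"rz": -6.4,"z": -0.008},{"rz": -6.4,"z": -0.008},{"rz": -6.4,"z": -0.008},{"rz": -6.4,"z": -0.008},{"rz": -6.4,"z": -0.008},{"rz": -6.4,"z": -0.008},{"rz": -6.4,"z": -0.008},{"rz": -6.4,"z": -0.008},{"rz": -6.4,"z": -0.008},{"rz": -6.4,"z": -0.008}]' --claw 0.5

```text
invalid input
```

Call:
jog_arm --series '[{"rz": -6.4},{"rz": -6.4},{"rz": -6.4},{"rz": -6.4},{"rz": -6.4},{"rz": -6.4},{"rz": -6.4},{"rz": -6.4},{"rz": -6.4},{"rz": -6.4},{"rz": -6.4},{"rz": -6.4}]'

```text
invalid input
```

```bash
cat > g.py <<'E'
# usage: g.py x y z yaw nrows : remaining tool-frame shift
import sys
from h import *
from bench import robot
o=robot.get_obs();R=Ro.from_euler("xyz",o["ee_rot"]).as_matrix()
print("t",round(o["time"],2),"pos",o["tool_pos"].round(4),"rot",o["ee_rot"].round(4),"F",o["wrist_force"].round(1),"w",round(o["width"],4),"q",o["joint_positions"].round(2))
a=[float(v) for v in sys.argv[1:]]
if a:
    d=R.T@(np.array(a[:3])-o["tool_pos"])
    tgt=Ro.from_euler("xyz",[np.pi,0,a[3]]).as_matrix()
    rv=np.degrees(Ro.from_matrix(R.T@tgt).as_rotvec())
    print("shift",d.round(4),"rotvec",rv.round(2))
    if len(a)>4: print("per row",(d/a[4]).round(4),(rv/a[4]).round(2))
E
python3 g.py .4721 -.0569 .29 1.407 14
```

```text
t 1.1 pos [ 0.1556 -0.5276  0.2055] rot [-3.1416e+00 -1.0000e-04 -1.2840e+00] F [ 0.4  0.3 -0.3] w 0.0939 q [-1.39  0.09  1.37  0.    1.68 -0.1 ]
shift [-0.3619 -0.4367 -0.0845] rotvec [ 1.0000e-02 -0.0000e+00 -1.5418e+02]
per row [-0.0258 -0.0312 -0.006 ] [  0.    -0.   -11.01]
```

Call:
jog_arm --series '[{"x": 0,"y": 0,"z": -0.008,"rx": 0,"ry": 0,"rz": -6.4},{"x": 0,"y": 0,"z": -0.008,"rx": 0,"ry": 0,"rz": -6.4}]' --claw 0.5

```text
time: 1.27
tool_pos: [0.1554, -0.5265, 0.2197]
ee_rot: [-3.14, 0.004, -1.054]
wrist_force: [-0.1, -0.3, -0.2]
width: 0.0838
```

Call:
jog_arm --series '[{"x": 0,"y": 0,"z": -0.007,"rx": 0,"ry": 0,"rz": -6.4},{"x": 0,"y": 0,"z": -0.007,"rx": 0,"ry": 0,"rz": -6.4},{"x": 0,"y": 0,"z": -0.007,"rx": 0,"ry": 0,"rz": -6.4},{"x": 0,"y": 0,"z": -0.007,"rx": 0,"ry": 0,"rz": -6.4},{"x": 0,"y": 0,"z": -0.007,"rx": 0,"ry": 0,"rz": -6.4},{"x": 0,"y": 0,"z": -0.007,"rx": 0,"ry": 0,"rz": -6.4},{"x": 0,"y": 0,"z": -0.007,"rx": 0,"ry": 0,"rz": -6.4},{"x": 0,"y": 0,"z": -0.007,"rx": 0,"ry": 0,"rz": -6.4},{"x": 0,"y": 0,"z": -0.007,"rx": 0,"ry": 0,"rz": -6.4},{"x": 0,"y": 0,"z": -0.007,"rx": 0,"ry": 0,"rz": -6.4},{"x": 0,"y": 0,"z": -0.007,"rx": 0,"ry": 0,"rz": -6.4},{"x": 0,"y": 0,"z": -0.007,"rx": 0,"ry": 0,"rz": -6.4}]'

```text
time: 2.27
tool_pos: [0.1554, -0.5265, 0.3074]
ee_rot: [-3.136, -0.001, 0.357]
wrist_force: [0.3, 0.6, -0.4]
width: 0.0467
```

```bash
python3 g.py .4721 -.0569 .29 1.407 14; cat > plan.py <<'E'
# plan.py x y z yaw n : straight line, yaw linear; print tool-frame rows
import sys
from h import *
from bench import robot
a=[float(v) for v in sys.argv[1:]];n=int(a[4]);o=robot.get_obs()
y0=o["ee_rot"][2];dy=(a[3]-y0+np.pi)%(2*np.pi)-np.pi;d=(np.array(a[:3])-o["tool_pos"])/n
for i in range(n):
    R=Ro.from_euler("xyz",[np.pi,0,y0+dy*i/n]).as_matrix();t=R.T@d
    print(*t.round(3),round(-np.degrees(dy/n),1))
E
python3 plan.py .4721 -.0569 .29 1.407 14
```

```text
t 2.27 pos [ 0.1554 -0.5265  0.3074] rot [-3.1363e+00 -1.1000e-03  3.5660e-01] F [ 0.3  0.6 -0.4] w 0.0467 q [-1.39  0.09  1.16  0.    1.89 -1.74]
shift [ 0.4606 -0.3294  0.0197] rotvec [ -0.24  -0.22 -60.18]
per row [ 0.0329 -0.0235  0.0014] [-0.02 -0.02 -4.3 ]
0.033 -0.024 0.001 -4.3
0.035 -0.021 0.001 -4.3
0.036 -0.018 0.001 -4.3
0.037 -0.016 0.001 -4.3
0.038 -0.013 0.001 -4.3
0.039 -0.01 0.001 -4.3
0.04 -0.007 0.001 -4.3
0.04 -0.004 0.001 -4.3
0.04 -0.001 0.001 -4.3
0.04 0.002 0.001 -4.3
0.04 0.005 0.001 -4.3
0.04 0.008 0.001 -4.3
0.039 0.011 0.001 -4.3
0.038 0.014 0.001 -4.3
```

Call:
jog_arm --series '[{"x": 0.033,"y": -0.024,"z": 0.001,"rx": 0,"ry": 0,"rz": -4.3},{"x": 0.035,"y": -0.021,"z": 0.001,"rx": 0,"ry": 0,"rz": -4.3},{"x": 0.036,"y": -0.018,"z": 0.001,"rx": 0,"ry": 0,"rz": -4.3},{"x": 0.037,"y": -0.016,"z": 0.001,"rx": 0,"ry": 0,"rz": -4.3},{"x": 0.038,"y": -0.013,"z": 0.001,"rx": 0,"ry": 0,"rz": -4.3},{"x": 0.039,"y": -0.01,"z": 0.001,"rx": 0,"ry": 0,"rz": -4.3},{"x": 0.04,"y": -0.007,"z": 0.001,"rx": 0,"ry": 0,"rz": -4.3},{"x": 0.04,"y": -0.004,"z": 0.001,"rx": 0,"ry": 0,"rz": -4.3},{"x": 0.04,"y": -0.001,"z": 0.001,"rx": 0,"ry": 0,"rz": -4.3},{"x": 0.04,"y": 0.002,"z": 0.001,"rx": 0,"ry": 0,"rz": -4.3},{"x": 0.04,"y": 0.005,"z": 0.001,"rx": 0,"ry": 0,"rz": -4.3},{"x": 0.04,"y": 0.008,"z": 0.001,"rx": 0,"ry": 0,"rz": -4.3}]'

```text
time: 3.27
tool_pos: [0.4216, -0.1116, 0.2963]
ee_rot: [3.138, -0.002, 1.287]
wrist_force: [-0.2, -1.7, -0.2]
width: 0.0471
```

```bash
python3 g.py .4721 -.0569 .285 1.407 3;python3 plan.py .4721 -.0569 .285 1.407 3
```

```text
t 3.27 pos [ 0.4216 -0.1116  0.2963] rot [ 3.1381e+00 -1.8000e-03  1.2873e+00] F [-0.2 -1.7 -0.2] w 0.0471 q [-0.39 -0.17  1.44  0.    1.87 -1.68]
shift [0.0666 0.0331 0.0116] rotvec [ 0.21 -0.09 -6.86]
per row [0.0222 0.011  0.0039] [ 0.07 -0.03 -2.29]
0.022 0.011 0.004 -2.3
0.022 0.012 0.004 -2.3
0.021 0.013 0.004 -2.3
```

Call:
jog_arm --series '[{"x": 0.022,"y": 0.011,"z": 0.004,"rx": 0.1,"ry": 0,"rz": -2.3},{"x": 0.022,"y": 0.012,"z": 0.004,"rx": 0.1,"ry": 0,"rz": -2.3},{"x": 0.021,"y": 0.013,"z": 0.004,"rx": 0,"ry": 0,"rz": -2.3},{"x": 0,"y": 0,"z": 0,"rx": 0,"ry": 0,"rz": 0}]'

```text
time: 3.6
tool_pos: [0.4762, -0.0464, 0.2848]
ee_rot: [3.138, -0.004, 1.428]
wrist_force: [0.0, -0.7, -0.6]
width: 0.0471
```

```bash
python3 g.py .4721 -.0569 .212 1.407 3; python3 - <<'E'
from bench import cams
import cv2
for n,(a,b,c,d) in {"side":(100,300,200,440),"top":(90,310,180,480)}.items():
    s=cams.snapshot(n);i=s["img"][a:b,c:d,::-1];f=2.5
    cv2.imwrite(f"pics/{n}1.png",cv2.resize(i,None,fx=f,fy=f,interpolation=cv2.INTER_CUBIC))
E
```

```text
t 3.6 pos [ 0.4762 -0.0464  0.2848] rot [ 3.1382 -0.0039  1.4285] F [ 0.  -0.7 -0.6] w 0.0471 q [-0.22 -0.08  1.38  0.    1.84 -1.65]
shift [-0.0113 -0.0028  0.0727] rotvec [ 0.19 -0.23  1.23]
per row [-0.0038 -0.0009  0.0242] [ 0.06 -0.08  0.41]
```

View pics/side1.png

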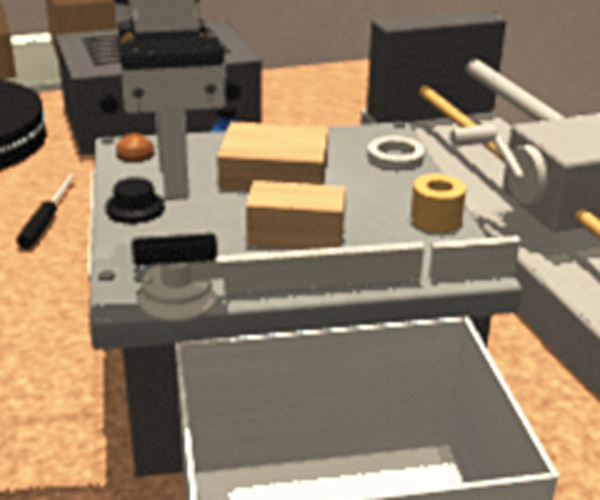

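The fingers (≈172,190 zoomed) are above the knob centre (≈175,247). There is an 11 mm carry-over to take out while descending.

Call:
jog_arm --series '[{"x": -0.006,"y": -0.0015,"z": 0.01,"rx": 0.1,"ry": -0.1,"rz": 0.6},{"x": -0.005,"y": -0.001,"z": 0.015,"rx": 0.1,"ry": -0.1,"rz": 0.6},{"x": 0,"y": 0,"z": 0.015,"rx": 0,"ry": 0,"rz": 0},{"x": 0,"y": 0,"z": 0.01,"rx": 0,"ry": 0,"rz": 0},{"x": 0,"y": 0,"z": 0,"rx": 0,"ry": 0,"rz": 0}]'

```text
time: 4.12
tool_pos: [0.4679, -0.0661, 0.2347]
ee_rot: [3.137, 0.006, 1.391]
wrist_force: [-0.0, 0.4, -0.6]
width: 0.047
```

```bash
python3 g.py .4721 -.0569 .212 1.407 3
```

```text
t 4.12 pos [ 0.4679 -0.0661  0.2347] rot [3.1375 0.0055 1.3907] F [-0.   0.4 -0.6] w 0.047 q [-0.26 -0.09  1.49 -0.01  1.74 -1.65]
shift [0.0099 0.0024 0.0227] rotvec [ 0.23  0.32 -0.93]
per row [0.0033 0.0008 0.0076] [ 0.08  0.11 -0.31]
```

Call:
jog_arm --series '[{"x": 0,"y": 0,"z": 0,"rx": 0,"ry": 0,"rz": 0},{"x": 0,"y": 0,"z": 0,"rx": 0,"ry": 0,"rz": 0}]'

```text
time: 4.28
tool_pos: [0.4667, -0.0677, 0.2345]
ee_rot: [3.138, 0.006, 1.387]
wrist_force: [-1.1, -0.2, -0.3]
width: 0.0467
```

```bash
python3 g.py .4721 -.0569 .212 1.407 3
```

```text
t 4.28 pos [ 0.4667 -0.0677  0.2345] rot [3.1384 0.006  1.3869] F [-1.1 -0.2 -0.3] w 0.0467 q [-0.26 -0.09  1.5  -0.01  1.74 -1.65]
shift [0.0118 0.0033 0.0224] rotvec [ 0.18  0.34 -1.15]
per row [0.0039 0.0011 0.0075] [ 0.06  0.11 -0.38]
```

Call:
jog_arm --series '[{"x": 0.006,"y": 0.0015,"z": 0,"rx": 0.1,"ry": 0.15,"rz": -0.6},{"x": 0.005,"y": 0.0015,"z": 0,"rx": 0.1,"ry": 0.15,"rz": -0.5},{"x": 0,"y": 0,"z": 0.011,"rx": 0,"ry": 0,"rz": 0},{"x": 0,"y": 0,"z": 0.011,"rx": 0,"ry": 0,"rz": 0},{"x": 0,"y": 0,"z": 0,"rx": 0,"ry": 0,"rz": 0},{"x": 0,"y": 0,"z": 0,"rx": 0,"ry": 0,"rz": 0}]'

```text
time: 4.78
tool_pos: [0.4735, -0.0568, 0.2133]
ee_rot: [3.137, 0.001, 1.408]
wrist_force: [1.6, -0.6, -0.6]
width: 0.047
```

```bash
python3 g.py .4721 -.0569 .212 1.407 1
```

```text
t 4.78 pos [ 0.4735 -0.0568  0.2133] rot [3.1366e+00 6.0000e-04 1.4080e+00] F [ 1.6 -0.6 -0.6] w 0.047 q [-0.24 -0.08  1.52 -0.    1.69 -1.65]
shift [-0.0003 -0.0014  0.0012] rotvec [0.29 0.03 0.06]
per row [-0.0003 -0.0014  0.0012] [0.29 0.03 0.06]
```

Call:
jog_arm --series '[{"x": 0,"y": 0,"z": 0,"rx": 0,"ry": 0,"rz": 0},{"x": 0,"y": 0,"z": 0,"rx": 0,"ry": 0,"rz": 0},{"x": 0,"y": 0,"z": 0,"rx": 0,"ry": 0,"rz": 0},{"x": 0,"y": 0,"z": 0,"rx": 0,"ry": 0,"rz": 0},{"x": 0,"y": 0,"z": 0,"rx": 0,"ry": 0,"rz": 0}]' --claw 0

```text
time: 5.2
tool_pos: [0.4733, -0.0559, 0.2126]
ee_rot: [3.138, -0.001, 1.409]
wrist_force: [0.1, -0.6, -1.5]
width: 0.0251
```

```bash
python3 g.py
```

```text
t 5.2 pos [ 0.4733 -0.0559  0.2126] rot [ 3.1381e+00 -9.0000e-04  1.4088e+00] F [ 0.1 -0.6 -1.5] w 0.0251 q [-0.24 -0.08  1.53  0.    1.69 -1.65]
```

Call:
jog_arm --series '[{"x": 0,"y": 0,"z": 0,"rx": 0,"ry": 0,"rz": 0},{"x": 0,"y": 0,"z": 0,"rx": 0,"ry": 0,"rz": 0},{"x": 0,"y": 0,"z": 0,"rx": 0,"ry": 0,"rz": 0}]'

```text
time: 5.45
tool_pos: [0.4733, -0.0559, 0.2126]
ee_rot: [3.138, -0.001, 1.409]
wrist_force: [0.5, 0.4, -0.9]
width: 0.0249
```

```bash
cat > pic.py <<'E'
import sys,cv2
from bench import cams
tag=sys.argv[1]
for n in sys.argv[2:]:
    a,b,c,d={"side":(100,300,200,440),"top":(90,310,180,480)}[n]
    s=cams.snapshot(n);i=s["img"][a:b,c:d,::-1];f=2.5
    cv2.imwrite(f"pics/{n}{tag}.png",cv2.resize(i,None,fx=f,fy=f,interpolation=cv2.INTER_CUBIC))
E
python3 pic.py 2 side top; python3 g.py
```

```text
t 5.55 pos [ 0.4734 -0.0559  0.2126] rot [ 3.1380e+00 -9.0000e-04  1.4088e+00] F [-0.4  0.8 -0.5] w 0.0248 q [-0.24 -0.08  1.53  0.    1.69 -1.65]
```

View pics/side2.png

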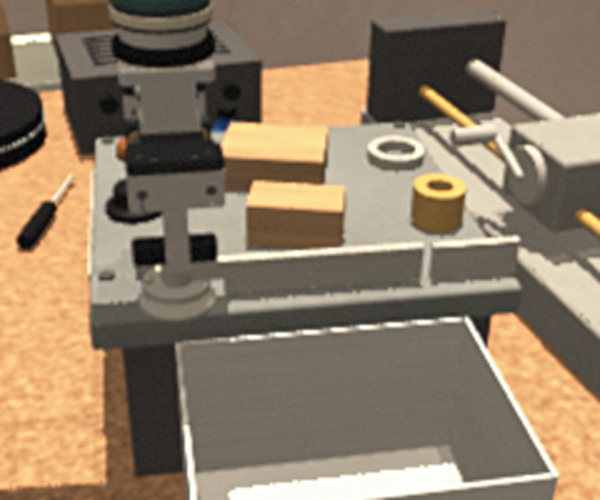

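View pics/top2.png

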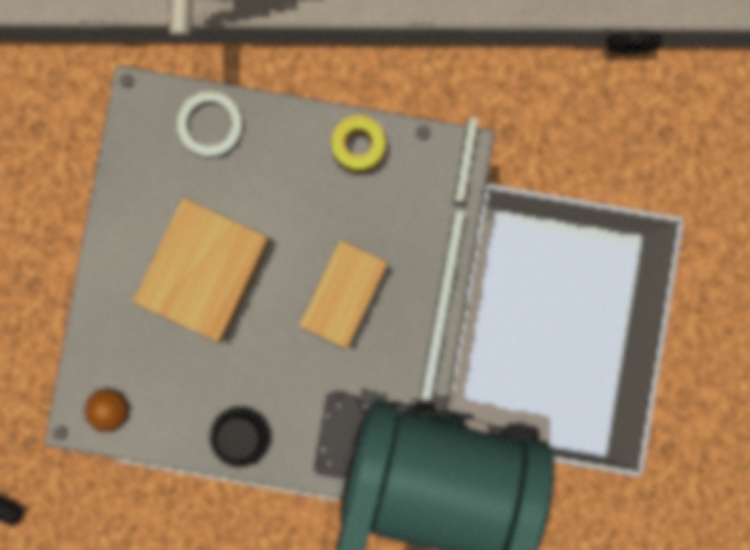

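Call:
jog_arm --series '[{"x": 0,"y": 0,"z": -0.005,"rx": 0,"ry": 0,"rz": 0},{"x": 0,"y": 0,"z": -0.005,"rx": 0,"ry": 0,"rz": 0},{"x": 0,"y": 0,"z": -0.005,"rx": 0,"ry": 0,"rz": 0},{"x": 0,"y": 0,"z": 0,"rx": 0,"ry": 0,"rz": 0}]'

```text
time: 5.88
tool_pos: [0.4732, -0.0559, 0.2244]
ee_rot: [-3.141, -0.001, 1.409]
wrist_force: [2.4, -0.2, -7.7]
width: 0.0246
```

```bash
python3 g.py; python3 pic.py 3 side
```

```text
t 5.88 pos [ 0.4732 -0.0559  0.2244] rot [-3.1410e+00 -1.4000e-03  1.4087e+00] F [ 2.4 -0.2 -7.7] w 0.0246 q [-0.24 -0.08  1.5   0.    1.72 -1.65]
```

View pics/side3.png

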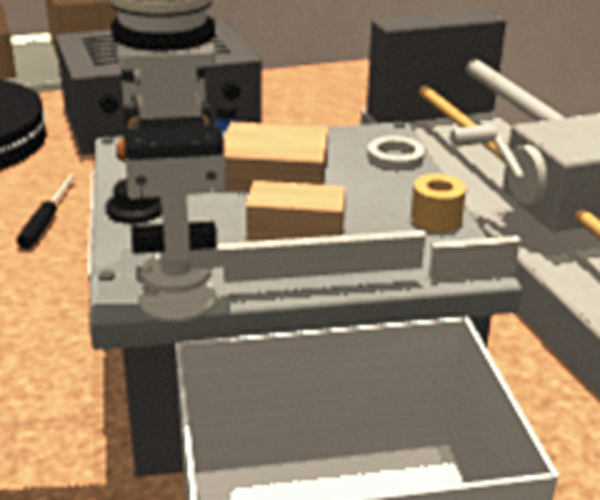

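Call:
jog_arm --series '[{"x": 0,"y": 0,"z": -0.004,"rx": 0,"ry": 0,"rz": 0},{"x": 0,"y": 0,"z": -0.001,"rx": 0,"ry": 0,"rz": 3},{"x": 0,"y": 0,"z": -0.001,"rx": 0,"ry": 0,"rz": 5},{"x": 0,"y": 0,"z": -0.001,"rx": 0,"ry": 0,"rz": 5},{"x": 0,"y": 0,"z": -0.001,"rx": 0,"ry": 0,"rz": 5}]'

```text
time: 6.35
tool_pos: [0.473, -0.0563, 0.2293]
ee_rot: [-3.137, 0.001, 1.082]
wrist_force: [2.5, -0.2, -8.2]
width: 0.0248
```

```bash
python3 g.py .4733 -.0559 .2280 0.0; python3 pic.py 4 side
```

```text
t 6.35 pos [ 0.473  -0.0563  0.2293] rot [-3.1366e+00  8.0000e-04  1.0819e+00] F [ 2.5 -0.2 -8.2] w 0.0248 q [-0.24 -0.08  1.49  0.    1.73 -1.32]
shift [0.0005 0.0001 0.0013] rotvec [-0.24  0.2  61.99]
```

View pics/side4.png

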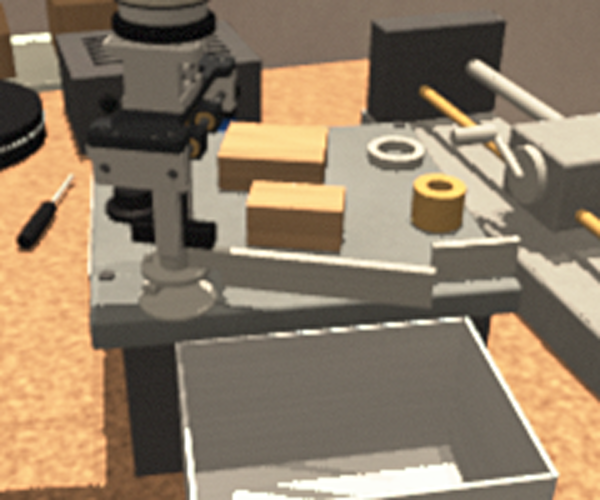

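The gate is lifted and swinging out over the bin, so I'll continue the turn.

Call:
jog_arm --series '[{"x": 0,"y": 0,"z": 0,"rx": 0,"ry": 0,"rz": 5},{"x": 0,"y": 0,"z": -0.0005,"rx": 0,"ry": 0,"rz": 5},{"x": 0,"y": 0,"z": 0,"rx": 0,"ry": 0,"rz": 5},{"x": 0,"y": 0,"z": -0.0005,"rx": 0,"ry": 0,"rz": 5},{"x": 0,"y": 0,"z": 0,"rx": 0,"ry": 0,"rz": 5},{"x": 0,"y": 0,"z": -0.0005,"rx": 0,"ry": 0,"rz": 5},{"x": 0,"y": 0,"z": 0,"rx": 0,"ry": 0,"rz": 5}]'

```text
time: 6.98
tool_pos: [0.4724, -0.0569, 0.2282]
ee_rot: [-3.136, 0.008, 0.453]
wrist_force: [1.1, 0.1, -8.0]
width: 0.0247
```

```bash
python3 g.py .4733 -.0559 .2280 0.0
```

```text
t 6.98 pos [ 0.4724 -0.0569  0.2282] rot [-3.1359  0.008   0.4532] F [ 1.1  0.1 -8. ] w 0.0247 q [-0.24 -0.07  1.49 -0.    1.74 -0.69]
shift [ 0.0012 -0.0005  0.0001] rotvec [-0.22  0.52 25.97]
```

Call:
jog_arm --series '[{"x": 0,"y": 0,"z": -0.0005,"rx": 0,"ry": 0.2,"rz": 5},{"x": 0,"y": 0,"z": 0,"rx": 0,"ry": 0.2,"rz": 5},{"x": 0,"y": 0,"z": -0.0005,"rx": 0,"ry": 0,"rz": 5},{"x": 0,"y": 0,"z": 0,"rx": 0,"ry": 0,"rz": 5},{"x": 0,"y": 0,"z": -0.0005,"rx": 0,"ry": 0,"rz": 3},{"x": 0,"y": 0,"z": 0,"rx": 0,"ry": 0,"rz": 1}]'

```text
time: 7.48
tool_pos: [0.4718, -0.0571, 0.2273]
ee_rot: [-3.136, 0.007, 0.023]
wrist_force: [2.3, -0.7, -7.7]
width: 0.0249
```

```bash
python3 -c "
from bench import robot;print(robot.get_obs()['wrist_torque'])"; python3 pic.py 5 side top;python3 g.py .4733 -.0559 .2280 0.0
```

```text
[-0.13535017 -0.63401858 -0.017561  ]
t 7.58 pos [ 0.4717 -0.0571  0.2273] rot [-3.1365  0.0071  0.0245] F [ 3.   0.3 -7.7] w 0.0252 q [-0.24 -0.08  1.49  0.    1.73 -0.27]
shift [ 0.0016 -0.0011 -0.0007] rotvec [-0.29  0.41  1.4 ]
```

View pics/side5.png

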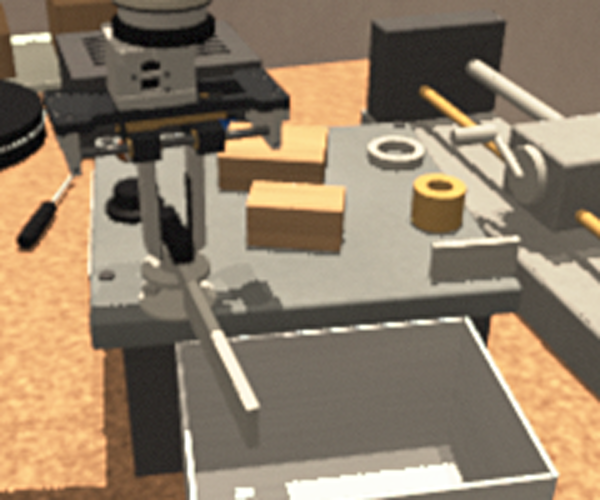

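View pics/top5.png

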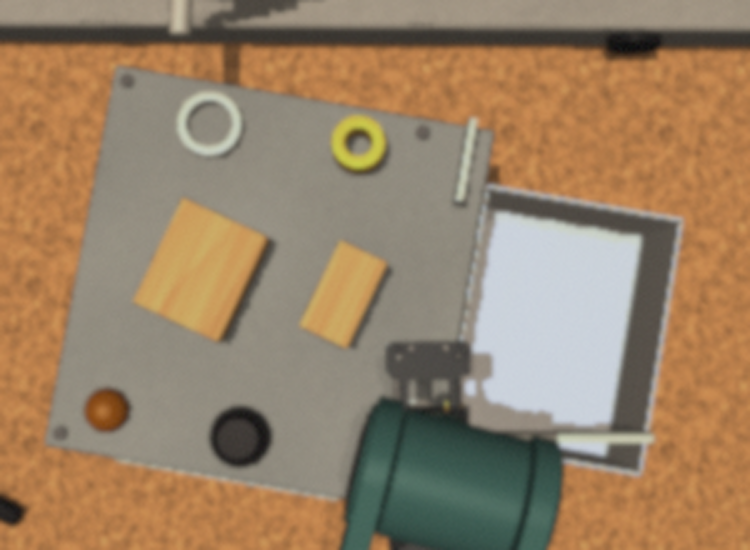

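Call:
jog_arm --series '[{"x": 0,"y": 0,"z": 0,"rx": 0,"ry": 0.2,"rz": 1.5},{"x": 0,"y": 0,"z": 0,"rx": 0,"ry": 0.2,"rz": 1.5},{"x": 0,"y": 0,"z": 0,"rx": 0,"ry": 0,"rz": 1}]'

```text
time: 7.83
tool_pos: [0.4716, -0.057, 0.2269]
ee_rot: [-3.137, 0.001, -0.045]
wrist_force: [3.0, 0.2, -7.3]
width: 0.025
```

```bash
python3 -c "
from bench import robot;print(robot.get_obs()['wrist_torque'])";python3 g.py .4733 -.0559 .2280 0.0
```

```text
[-0.15283846 -0.5206289   0.51341336]
t 7.83 pos [ 0.4716 -0.057   0.2269] rot [-3.1367e+00  1.0000e-03 -4.5300e-02] F [ 3.   0.2 -7.3] w 0.025 q [-0.24 -0.08  1.5   0.    1.73 -0.2 ]
shift [ 0.0017 -0.0012 -0.0011] rotvec [-0.28  0.05 -2.59]
```

At the stop (0.5 N·m). Lower the knob now.

Call:
jog_arm --series '[{"x": 0,"y": 0,"z": 0.004,"rx": 0,"ry": 0,"rz": -0.7},{"x": 0,"y": 0,"z": 0.004,"rx": 0,"ry": 0,"rz": 0},{"x": 0,"y": 0,"z": 0.004,"rx": 0,"ry": 0,"rz": 0},{"x": 0,"y": 0,"z": 0.003,"rx": 0,"ry": 0,"rz": 0},{"x": 0,"y": 0,"z": 0,"rx": 0,"ry": 0,"rz": 0}]'

```text
time: 8.25
tool_pos: [0.4716, -0.0571, 0.2127]
ee_rot: [-3.138, -0.002, -0.03]
wrist_force: [1.5, -0.5, -5.5]
width: 0.0245
```

```bash
python3 -c "
from bench import robot;print(robot.get_obs()['wrist_torque'])";python3 g.py .4733 -.0559 .2126 0.0; python3 pic.py 6 side
```

```text
[-0.1040326  -0.3111664   0.37170231]
t 8.25 pos [ 0.4716 -0.0571  0.2127] rot [-3.1378e+00 -1.5000e-03 -3.0100e-02] F [ 1.5 -0.5 -5.5] w 0.0245 q [-0.24 -0.08  1.53  0.    1.7  -0.21]
shift [ 0.0017 -0.0012  0.0001] rotvec [-0.22 -0.09 -1.73]
```

View pics/side6.png

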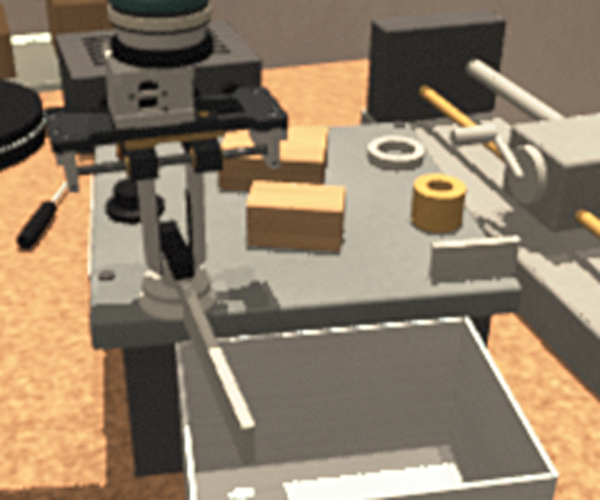

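Call:
jog_arm --series '[{"x": 0,"y": 0,"z": 0,"rx": 0,"ry": 0,"rz": 0},{"x": 0,"y": 0,"z": 0,"rx": 0,"ry": 0,"rz": 0},{"x": 0,"y": 0,"z": 0,"rx": 0,"ry": 0,"rz": 0},{"x": 0,"y": 0,"z": 0,"rx": 0,"ry": 0,"rz": 0}]' --claw 0.6

```text
time: 8.63
tool_pos: [0.4722, -0.0576, 0.2171]
ee_rot: [-3.139, -0.007, -0.033]
wrist_force: [-0.3, 0.3, 0.3]
width: 0.0478
```

```bash
python3 g.py; python3 pic.py 7 side
```

```text
t 8.63 pos [ 0.4722 -0.0576  0.2171] rot [-3.1393 -0.0066 -0.033 ] F [-0.3  0.3  0.3] w 0.0478 q [-0.24 -0.09  1.52  0.    1.7  -0.21]
```

View pics/side7.png

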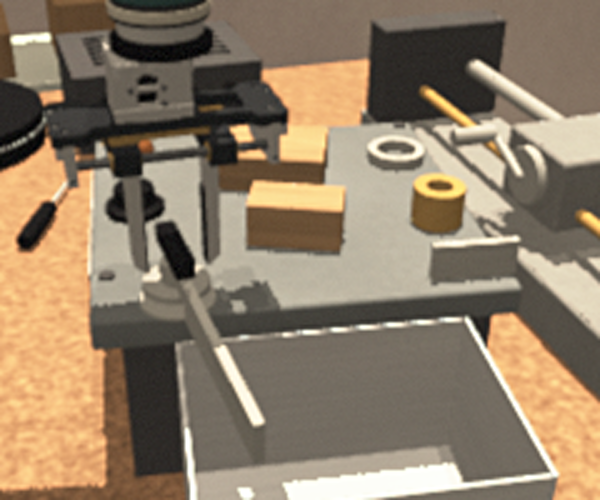

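```bash
python3 pic.py 7b top side; cat > gt.py <<'E'
from h import *
D=[0.58944487,0.07068343,-0.16354919]
for a in (1.25,1.3,1.36,1.4):
  for l in (0,.01):
    p=[];
    for r,z in((.215,.038),(.215,0.0),(.035,.06),(-.035,.06)):
        X=d2w((-.095+r*np.cos(a),-.145-r*np.sin(a),z+l),D)
        p.append(((S.proj(X)-[200,100])*2.5).round(0).tolist()+((T.proj(X)-[180,90])*2.5).round(0).tolist())
    print(a,l,p)
E
python3 gt.py
```

```text
1.25 0 [[296.0, 413.0, 646.0, 401.0], [295.0, 456.0, 636.0, 399.0], [190.0, 259.0, 457.0, 432.0], [158.0, 221.0, 381.0, 443.0]]
1.25 0.01 [[297.0, 402.0, 649.0, 401.0], [296.0, 445.0, 639.0, 399.0], [189.0, 248.0, 458.0, 432.0], [157.0, 210.0, 381.0, 444.0]]
1.3 0 [[282.0, 418.0, 648.0, 412.0], [281.0, 461.0, 638.0, 410.0], [188.0, 259.0, 457.0, 433.0], [160.0, 220.0, 381.0, 441.0]]
1.3 0.01 [[282.0, 406.0, 650.0, 413.0], [281.0, 450.0, 640.0, 410.0], [187.0, 248.0, 458.0, 434.0], [159.0, 210.0, 381.0, 442.0]]
1.36 0 [[264.0, 423.0, 649.0, 426.0], [264.0, 466.0, 639.0, 423.0], [185.0, 260.0, 458.0, 436.0], [162.0, 220.0, 381.0, 439.0]]
1.36 0.01 [[264.0, 411.0, 652.0, 427.0], [264.0, 455.0, 641.0, 424.0], [185.0, 249.0, 459.0, 437.0], [162.0, 209.0, 381.0, 440.0]]
1.4 0 [[251.0, 426.0, 649.0, 435.0], [252.0, 469.0, 639.0, 432.0], [184.0, 260.0, 458.0, 437.0], [164.0, 219.0, 381.0, 437.0]]
1.4 0.01 [[251.0, 414.0, 652.0, 436.0], [252.0, 458.0, 642.0, 433.0], [183.0, 249.0, 459.0, 438.0], [163.0, 209.0, 381.0, 438.0]]
```

View pics/top7b.png

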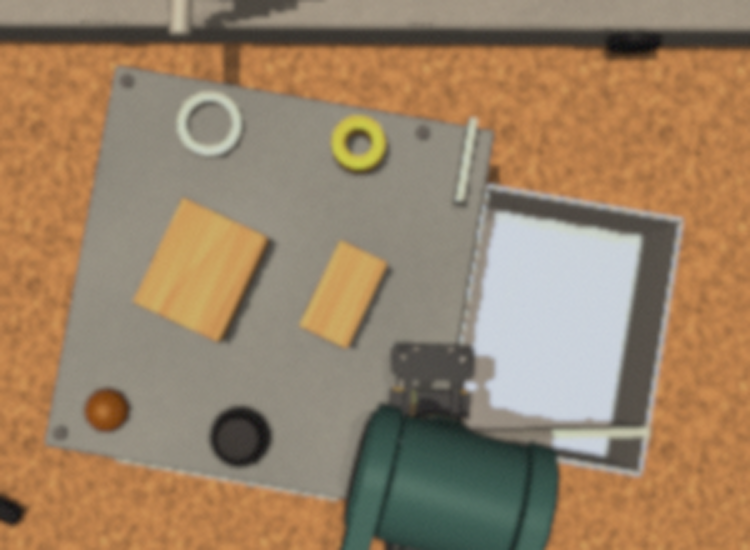

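```bash
python3 -c "
import cv2
a=cv2.imread('pics/side6.png')[190:480,120:320];b=cv2.imread('pics/side7b.png')[190:480,120:320]
cv2.imwrite('pics/cmp.png',cv2.resize(cv2.hconcat([a,b]),None,fx=2,fy=2))"
```

```text
(no output)
```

View pics/cmp.png

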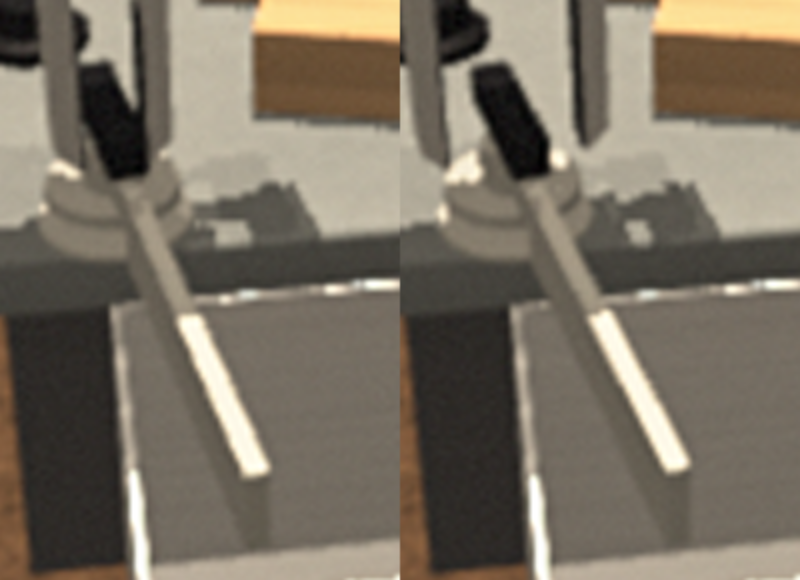

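The gate tip matches about 1.37–1.40 rad at zero lift: y≈425 in the side view, where 412 would mean lifted. So it has dropped into the open notch. Rise and go to the block.

Call:
jog_arm --series '[{"x": 0,"y": 0,"z": -0.015,"rx": 0,"ry": 0,"rz": 0},{"x": 0,"y": 0,"z": -0.025,"rx": 0,"ry": 0,"rz": 0},{"x": 0,"y": 0,"z": -0.03,"rx": 0,"ry": 0,"rz": 0},{"x": 0,"y": 0,"z": -0.01,"rx": 0,"ry": 0,"rz": 0},{"x": 0,"y": 0,"z": 0,"rx": 0,"ry": 0,"rz": 0}]' --claw 1

```text
time: 9.2
tool_pos: [0.4702, -0.0575, 0.2972]
ee_rot: [-3.138, -0.0, -0.033]
wrist_force: [-0.1, -0.4, -0.1]
width: 0.0862
```

```bash
python3 g.py .6037 .0130 .29 1.146;python3 plan.py .6037 .0130 .29 1.146 11; python3 pic.py 8 side
```

```text
t 9.2 pos [ 0.4702 -0.0575  0.2972] rot [-3.138e+00 -2.000e-04 -3.350e-02] F [-0.1 -0.4 -0.1] w 0.0862 q [-0.24 -0.08  1.36  0.    1.86 -0.21]
shift [ 0.131  -0.0749  0.0075] rotvec [ -0.18  -0.13 -67.58]
0.012 -0.007 0.001 -6.1
0.013 -0.005 0.001 -6.1
0.013 -0.004 0.001 -6.1
0.013 -0.003 0.001 -6.1
0.014 -0.001 0.001 -6.1
0.014 0.0 0.001 -6.1
0.014 0.002 0.001 -6.1
0.013 0.003 0.001 -6.1
0.013 0.005 0.001 -6.1
0.012 0.006 0.001 -6.1
0.012 0.007 0.001 -6.1
```

View pics/side8.png

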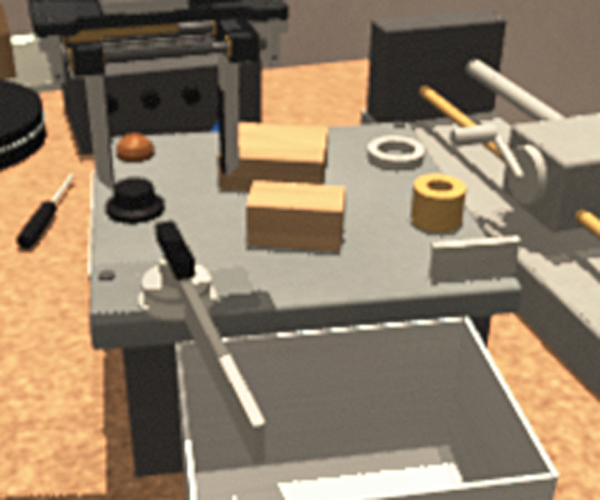

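The gate stays open and down, with its tip at (258,422). Now over to the block.

Call:
jog_arm --series '[{"x": 0.012,"y": -0.007,"z": 0.001,"rx": 0,"ry": 0,"rz": -6.1},{"x": 0.013,"y": -0.005,"z": 0.001,"rx": 0,"ry": 0,"rz": -6.1},{"x": 0.013,"y": -0.004,"z": 0.001,"rx": 0,"ry": 0,"rz": -6.1},{"x": 0.013,"y": -0.003,"z": 0.001,"rx": 0,"ry": 0,"rz": -6.1},{"x": 0.014,"y": -0.001,"z": 0.001,"rx": 0,"ry": 0,"rz": -6.1},{"x": 0.014,"y": 0,"z": 0.001,"rx": 0,"ry": 0,"rz": -6.1},{"x": 0.014,"y": 0.002,"z": 0.001,"rx": 0,"ry": 0,"rz": -6.1},{"x": 0.013,"y": 0.003,"z": 0.001,"rx": 0,"ry": 0,"rz": -6.1},{"x": 0.013,"y": 0.005,"z": 0.001,"rx": 0,"ry": 0,"rz": -6.1},{"x": 0.012,"y": 0.006,"z": 0.001,"rx": 0,"ry": 0,"rz": -6.1},{"x": 0,"y": 0,"z": 0,"rx": 0,"ry": 0,"rz": 0},{"x": 0,"y": 0,"z": 0,"rx": 0,"ry": 0,"rz": 0}]' --claw 1

```text
time: 10.25
tool_pos: [0.5894, 0.0113, 0.2604]
ee_rot: [-3.108, 0.01, 1.08]
wrist_force: [-0.4, 0.2, 0.4]
width: 0.0939
```

```bash
python3 g.py .6037 .0130 .24 1.146;python3 plan.py .6037 .0130 .24 1.146 3
```

```text
t 10.25 pos [0.5894 0.0113 0.2604] rot [-3.1082  0.0103  1.0798] F [-0.4  0.2  0.4] w 0.0939 q [-0.08  0.2   1.14  0.    1.84 -1.16]
shift [0.0084 0.0125 0.0199] rotvec [-1.93  0.53 -3.8 ]
0.003 0.004 0.007 -1.3
0.003 0.004 0.007 -1.3
0.003 0.004 0.007 -1.3
```

Call:
jog_arm --series '[{"x": 0.003,"y": 0.004,"z": 0,"rx": -0.7,"ry": 0.2,"rz": -1.3},{"x": 0.003,"y": 0.004,"z": 0,"rx": -0.7,"ry": 0.2,"rz": -1.3},{"x": 0.003,"y": 0.004,"z": 0,"rx": -0.6,"ry": 0.2,"rz": -1.3},{"x": 0,"y": 0,"z": 0,"rx": 0,"ry": 0,"rz": 0},{"x": 0,"y": 0,"z": 0,"rx": 0,"ry": 0,"rz": 0}]'

```text
time: 10.67
tool_pos: [0.6029, 0.0129, 0.2579]
ee_rot: [3.14, -0.0, 1.147]
wrist_force: [0.7, 0.1, 0.2]
width: 0.0941
```

```bash
python3 g.py .6037 .0130 .192 1.146;python3 pic.py 9 side top
```

```text
t 10.67 pos [0.6029 0.0129 0.2579] rot [ 3.1405e+00 -2.0000e-04  1.1469e+00] F [0.7 0.1 0.2] w 0.0941 q [-0.07  0.2   1.14 -0.    1.8  -1.22]
shift [0.0004 0.0006 0.0659] rotvec [ 0.06 -0.01  0.05]
```

View pics/side9.png

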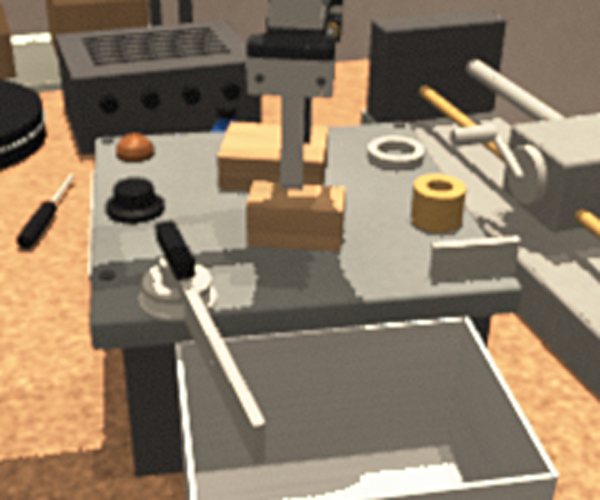

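View pics/top9.png

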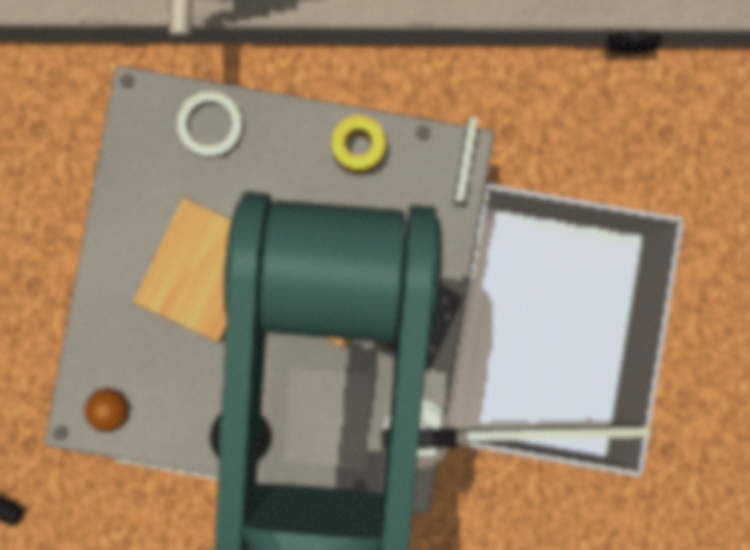

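Call:
jog_arm --series '[{"x": 0,"y": 0,"z": 0.018,"rx": 0,"ry": 0,"rz": 0},{"x": 0,"y": 0,"z": 0.018,"rx": 0,"ry": 0,"rz": 0},{"x": 0,"y": 0,"z": 0.014,"rx": 0,"ry": 0,"rz": 0},{"x": 0,"y": 0,"z": 0.008,"rx": 0,"ry": 0,"rz": 0},{"x": 0,"y": 0,"z": 0,"rx": 0,"ry": 0,"rz": 0},{"x": 0,"y": 0,"z": 0,"rx": 0,"ry": 0,"rz": 0}]'

```text
time: 11.27
tool_pos: [0.6041, 0.0121, 0.202]
ee_rot: [3.133, -0.003, 1.145]
wrist_force: [-0.4, 1.0, 0.0]
width: 0.0943
```

```bash
python3 g.py .6037 .0130 .192 1.146
```

```text
t 11.27 pos [0.6041 0.0121 0.202 ] rot [ 3.1331e+00 -2.7000e-03  1.1447e+00] F [-0.4  1.   0. ] w 0.0943 q [-0.07  0.2   1.25 -0.    1.68 -1.22]
shift [ 0.0006 -0.0008  0.01  ] rotvec [ 0.48 -0.15 -0.07]
```

Call:
jog_arm --series '[{"x": 0,"y": 0,"z": 0.007,"rx": 0.4,"ry": -0.1,"rz": 0},{"x": 0,"y": 0,"z": 0.004,"rx": 0,"ry": 0,"rz": 0},{"x": 0,"y": 0,"z": 0,"rx": 0,"ry": 0,"rz": 0}]'

```text
time: 11.52
tool_pos: [0.6053, 0.012, 0.1928]
ee_rot: [3.137, -0.002, 1.144]
wrist_force: [-0.1, -0.5, 0.1]
width: 0.094
```

Call:
jog_arm --series '[{"x": 0,"y": 0,"z": 0,"rx": 0,"ry": 0,"rz": 0},{"x": 0,"y": 0,"z": 0,"rx": 0,"ry": 0,"rz": 0},{"x": 0,"y": 0,"z": 0,"rx": 0,"ry": 0,"rz": 0},{"x": 0,"y": 0,"z": 0,"rx": 0,"ry": 0,"rz": 0},{"x": 0,"y": 0,"z": 0,"rx": 0,"ry": 0,"rz": 0},{"x": 0,"y": 0,"z": 0,"rx": 0,"ry": 0,"rz": 0},{"x": 0,"y": 0,"z": 0,"rx": 0,"ry": 0,"rz": 0}]' --claw 0

```text
time: 12.1
tool_pos: [0.6064, 0.0122, 0.1948]
ee_rot: [3.134, -0.004, 1.145]
wrist_force: [-0.1, 1.5, 0.5]
width: 0.0507
```

```bash
python3 g.py .6037 .0130 .192 1.146
```

```text
t 12.1 pos [0.6064 0.0122 0.1948] rot [ 3.1336 -0.0042  1.1447] F [-0.1  1.5  0.5] w 0.0507 q [-0.07  0.21  1.25  0.    1.67 -1.22]
shift [-0.0004 -0.0028  0.0028] rotvec [ 0.46 -0.24 -0.08]
```

Call:
jog_arm --series '[{"x": 0,"y": 0,"z": -0.015,"rx": 0,"ry": 0,"rz": 0},{"x": 0,"y": 0,"z": -0.025,"rx": 0,"ry": 0,"rz": 0},{"x": 0,"y": 0,"z": -0.025,"rx": 0,"ry": 0,"rz": 0},{"x": 0,"y": 0,"z": -0.005,"rx": 0.2,"ry": -0.1,"rz": 0},{"x": 0,"y": 0,"z": 0,"rx": 0.2,"ry": -0.1,"rz": 0}]'

```text
time: 12.52
tool_pos: [0.6036, 0.0124, 0.262]
ee_rot: [-3.133, 0.003, 1.145]
wrist_force: [0.6, 0.1, -1.8]
width: 0.0496
```

```bash
python3 g.py .60 -.235 .26 1.407;python3 plan.py .60 -.235 .26 1.407 10
```

```text
t 12.52 pos [0.6036 0.0124 0.262 ] rot [-3.1325  0.0034  1.1448] F [ 0.6  0.1 -1.8] w 0.0496 q [-0.07  0.21  1.12 -0.    1.82 -1.22]
shift [-0.2267  0.099   0.0019] rotvec [ -0.54   0.12 -15.03]
-0.023 0.01 0.0 -1.5
-0.023 0.009 0.0 -1.5
-0.023 0.009 0.0 -1.5
-0.023 0.008 0.0 -1.5
-0.024 0.007 0.0 -1.5
-0.024 0.007 0.0 -1.5
-0.024 0.006 0.0 -1.5
-0.024 0.006 0.0 -1.5
-0.024 0.005 0.0 -1.5
-0.024 0.004 0.0 -1.5
```

Call:
jog_arm --series '[{"x": -0.015,"y": 0.007,"z": -0.001,"rx": 0,"ry": 0,"rz": -1},{"x": -0.023,"y": 0.009,"z": -0.001,"rx": 0,"ry": 0,"rz": -1.5},{"x": -0.023,"y": 0.009,"z": -0.001,"rx": 0,"ry": 0,"rz": -1.5},{"x": -0.023,"y": 0.008,"z": -0.001,"rx": 0,"ry": 0,"rz": -1.5},{"x": -0.024,"y": 0.007,"z": -0.001,"rx": 0,"ry": 0,"rz": -1.5},{"x": -0.024,"y": 0.007,"z": -0.001,"rx": 0,"ry": 0,"rz": -1.5},{"x": -0.024,"y": 0.006,"z": -0.001,"rx": 0,"ry": 0,"rz": -1.5},{"x": -0.024,"y": 0.006,"z": -0.001,"rx": 0,"ry": 0,"rz": -1.5},{"x": -0.02,"y": 0.005,"z": 0,"rx": 0,"ry": 0,"rz": -1.5},{"x": -0.01,"y": 0.002,"z": 0,"rx": 0,"ry": 0,"rz": -1},{"x": 0,"y": 0,"z": 0,"rx": 0,"ry": 0,"rz": 0},{"x": 0,"y": 0,"z": 0,"rx": 0,"ry": 0,"rz": 0}]'

```text
time: 13.52
tool_pos: [0.5969, -0.2154, 0.2445]
ee_rot: [-3.099, -0.005, 1.405]
wrist_force: [0.2, -0.4, -1.4]
width: 0.0498
```

```bash
python3 g.py .60 -.235 .09 1.407
```

```text
t 13.52 pos [ 0.5969 -0.2154  0.2445] rot [-3.0986 -0.0052  1.4046] F [ 0.2 -0.4 -1.4] w 0.0498 q [-0.43  0.31  1.03 -0.01  1.84 -1.84]
shift [-0.0196  0.0129  0.1539] rotvec [-2.46 -0.3  -0.13]
```

Call:
jog_arm --series '[{"x": -0.007,"y": 0.002,"z": 0,"rx": -0.9,"ry": -0.1,"rz": 0},{"x": -0.007,"y": 0.002,"z": 0,"rx": -0.8,"ry": -0.1,"rz": 0},{"x": -0.005,"y": 0.002,"z": 0,"rx": -0.8,"ry": -0.1,"rz": 0},{"x": 0,"y": 0,"z": 0,"rx": 0,"ry": 0,"rz": 0},{"x": 0,"y": 0,"z": 0,"rx": 0,"ry": 0,"rz": 0}]'

```text
time: 13.93
tool_pos: [0.5996, -0.2333, 0.2412]
ee_rot: [3.141, -0.002, 1.408]
wrist_force: [-0.5, 0.1, -1.3]
width: 0.05
```

```bash
python3 g.py .60 -.235 .09 1.407; python3 pic.py 10 side
```

```text
t 13.93 pos [ 0.5996 -0.2333  0.2412] rot [ 3.1410e+00 -1.6000e-03  1.4075e+00] F [-0.5  0.1 -1.3] w 0.05 q [-0.46  0.3   1.06  0.    1.79 -1.87]
shift [-0.0019  0.0006  0.1512] rotvec [ 0.03 -0.09  0.03]
```

View pics/side10.png

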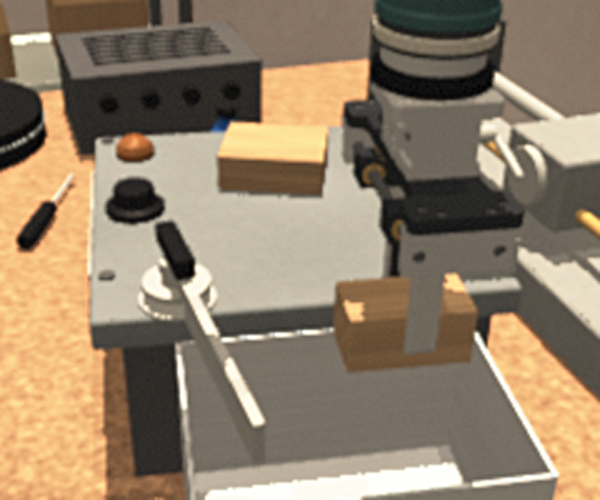

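Call:
jog_arm --series '[{"x": 0,"y": 0,"z": 0.02,"rx": 0,"ry": 0,"rz": 0},{"x": 0,"y": 0,"z": 0.025,"rx": 0,"ry": 0,"rz": 0},{"x": 0,"y": 0,"z": 0.025,"rx": 0,"ry": 0,"rz": 0},{"x": 0,"y": 0,"z": 0.025,"rx": 0,"ry": 0,"rz": 0},{"x": 0,"y": 0,"z": 0.025,"rx": 0,"ry": 0,"rz": 0},{"x": 0,"y": 0,"z": 0.012,"rx": 0,"ry": 0,"rz": 0},{"x": 0,"y": 0,"z": 0,"rx": 0,"ry": 0,"rz": 0},{"x": 0,"y": 0,"z": 0,"rx": 0,"ry": 0,"rz": 0}]'

```text
time: 14.65
tool_pos: [0.6038, -0.2311, 0.1116]
ee_rot: [3.128, 0.001, 1.412]
wrist_force: [0.2, -0.3, -1.8]
width: 0.0498
```

```bash
python3 g.py .60 -.235 .09 1.407
```

```text
t 14.65 pos [ 0.6038 -0.2311  0.1116] rot [3.1280e+00 1.2000e-03 1.4116e+00] F [ 0.2 -0.3 -1.8] w 0.0498 q [-0.45  0.32  1.28  0.    1.53 -1.87]
shift [-0.0044 -0.0034  0.0216] rotvec [0.78 0.07 0.27]
```

Call:
jog_arm --series '[{"x": -0.002,"y": -0.002,"z": 0.012,"rx": 0.4,"ry": 0,"rz": 0},{"x": -0.002,"y": -0.001,"z": 0.012,"rx": 0.4,"ry": 0,"rz": 0},{"x": 0,"y": 0,"z": 0.006,"rx": 0,"ry": 0,"rz": 0},{"x": 0,"y": 0,"z": 0,"rx": 0,"ry": 0,"rz": 0}]'

```text
time: 14.98
tool_pos: [0.6032, -0.2363, 0.0847]
ee_rot: [3.134, 0.004, 1.412]
wrist_force: [0.2, 0.2, -2.2]
width: 0.0496
```

Call:
jog_arm --series '[{"x": 0,"y": 0,"z": 0,"rx": 0,"ry": 0,"rz": 0},{"x": 0,"y": 0,"z": 0,"rx": 0,"ry": 0,"rz": 0},{"x": 0,"y": 0,"z": 0,"rx": 0,"ry": 0,"rz": 0},{"x": 0,"y": 0,"z": 0,"rx": 0,"ry": 0,"rz": 0},{"x": 0,"y": 0,"z": 0,"rx": 0,"ry": 0,"rz": 0}]' --claw 0.75

```text
time: 15.4
tool_pos: [0.6053, -0.2376, 0.0887]
ee_rot: [3.128, 0.006, 1.412]
wrist_force: [-0.0, 0.2, -0.4]
width: 0.0703
```

Call:
jog_arm --series '[{"x": 0,"y": 0,"z": -0.02,"rx": 0,"ry": 0,"rz": 0},{"x": 0,"y": 0,"z": -0.035,"rx": 0,"ry": 0,"rz": 0},{"x": 0,"y": 0,"z": -0.035,"rx": 0,"ry": 0,"rz": 0},{"x": 0,"y": 0,"z": -0.035,"rx": 0,"ry": 0,"rz": 0},{"x": 0,"y": 0,"z": -0.035,"rx": 0,"ry": 0,"rz": 0},{"x": 0,"y": 0,"z": -0.03,"rx": 0,"ry": 0,"rz": 0},{"x": 0,"y": 0,"z": -0.015,"rx": 0,"ry": 0,"rz": 0},{"x": 0,"y": 0,"z": 0,"rx": 0,"ry": 0,"rz": 0},{"x": 0,"y": 0,"z": 0,"rx": 0,"ry": 0,"rz": 0}]'

```text
time: 16.15
tool_pos: [0.6018, -0.2352, 0.3048]
ee_rot: [3.126, 0.007, 1.412]
wrist_force: [0.2, -0.2, -0.3]
width: 0.0703
```

```bash
python3 g.py; python3 pic.py 11 side top
```

```text
t 16.15 pos [ 0.6018 -0.2352  0.3048] rot [3.1256 0.0066 1.4119] F [ 0.2 -0.2 -0.3] w 0.0703 q [-0.46  0.3   0.93 -0.    1.9  -1.87]
```

View pics/side11.png

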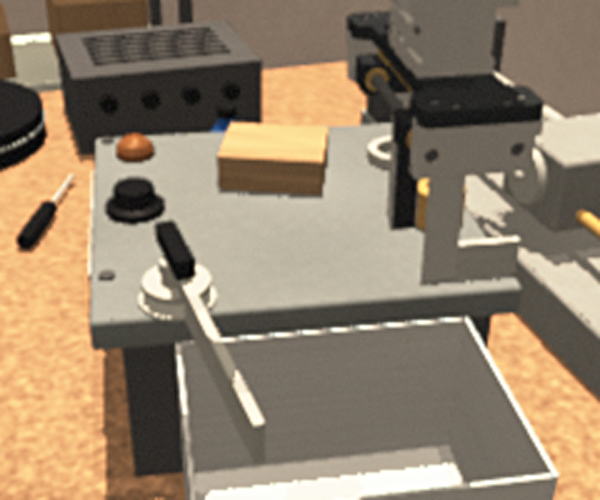

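View pics/top11.png

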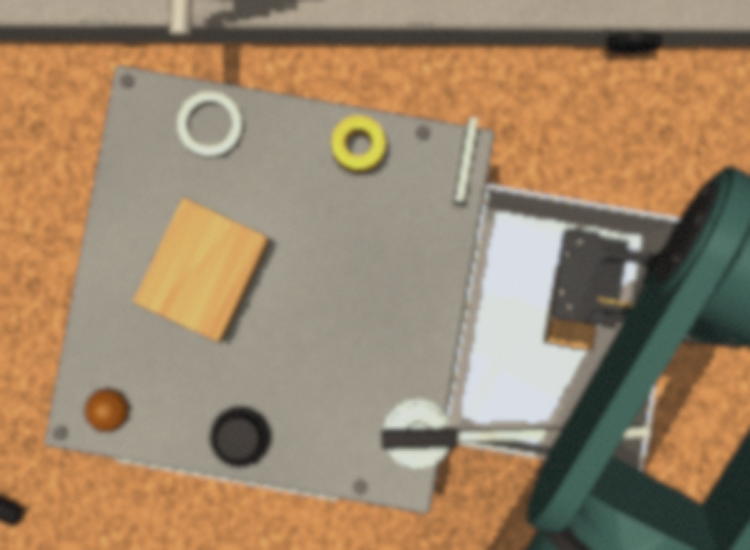

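The block is in the bin and the knob bar lies along (383–458, 437), as predicted for an open gate. Next, go behind the slab.

```bash
python3 g.py .656 .216 .29 -.419;python3 plan.py .656 .216 .30 -.419 16
```

```text
t 16.25 pos [ 0.6012 -0.2349  0.3032] rot [3.1283 0.0058 1.412 ] F [-0.6  0.7  0. ] w 0.0705 q [-0.46  0.3   0.93 -0.    1.9  -1.87]
shift [ 0.454  -0.0174  0.0104] rotvec [  0.84  -0.46 104.91]
0.028 -0.001 0.0 6.6
0.028 -0.004 0.0 6.6
0.027 -0.007 0.0 6.6
0.026 -0.011 0.0 6.6
0.025 -0.014 0.0 6.6
0.023 -0.016 0.0 6.6
0.021 -0.019 0.0 6.6
0.019 -0.021 0.0 6.6
0.016 -0.023 0.0 6.6
0.014 -0.025 0.0 6.6
0.011 -0.026 0.0 6.6
0.008 -0.027 0.0 6.6
0.005 -0.028 0.0 6.6
0.001 -0.028 0.0 6.6
-0.002 -0.028 0.0 6.6
-0.005 -0.028 0.0 6.6
```

Call:
jog_arm --series '[{"x": 0.028,"y": -0.001,"z": -0.001,"rx": 0,"ry": 0,"rz": 6.6},{"x": 0.028,"y": -0.004,"z": -0.001,"rx": 0,"ry": 0,"rz": 6.6},{"x": 0.027,"y": -0.007,"z": -0.001,"rx": 0,"ry": 0,"rz": 6.6},{"x": 0.026,"y": -0.011,"z": -0.001,"rx": 0,"ry": 0,"rz": 6.6},{"x": 0.025,"y": -0.014,"z": -0.001,"rx": 0,"ry": 0,"rz": 6.6},{"x": 0.023,"y": -0.016,"z": -0.001,"rx": 0,"ry": 0,"rz": 6.6},{"x": 0.021,"y": -0.019,"z": -0.001,"rx": 0,"ry": 0,"rz": 6.6},{"x": 0.019,"y": -0.021,"z": -0.001,"rx": 0,"ry": 0,"rz": 6.6},{"x": 0.016,"y": -0.023,"z": -0.001,"rx": 0,"ry": 0,"rz": 6.6},{"x": 0.012,"y": -0.022,"z": -0.001,"rx": 0,"ry": 0,"rz": 6.6},{"x": 0.006,"y": -0.013,"z": 0,"rx": 0,"ry": 0,"rz": 3},{"x": 0,"y": 0,"z": 0,"rx": 0,"ry": 0,"rz": 0}]' --claw 0.85

```text
time: 17.25
tool_pos: [0.6378, 0.067, 0.2755]
ee_rot: [-3.134, 0.044, 0.141]
wrist_force: [0.5, -0.2, 0.1]
width: 0.08
```

```bash
python3 g.py .656 .216 .29 -.419;python3 plan.py .656 .216 .29 -.419 7
```

```text
t 17.25 pos [0.6378 0.067  0.2755] rot [-3.1341  0.0439  0.1412] F [ 0.5 -0.2  0.1] w 0.08 q [ 0.02  0.33  0.94  0.    1.91 -0.13]
shift [ 0.0383 -0.1451 -0.0151] rotvec [ 0.29  2.57 32.08]
0.006 -0.021 -0.002 4.6
0.004 -0.021 -0.002 4.6
0.002 -0.021 -0.002 4.6
0.0 -0.021 -0.002 4.6
-0.001 -0.021 -0.002 4.6
-0.003 -0.021 -0.002 4.6
-0.005 -0.021 -0.002 4.6
```

Call:
jog_arm --series '[{"x": 0.006,"y": -0.021,"z": -0.003,"rx": 0,"ry": 0.5,"rz": 4.6},{"x": 0.004,"y": -0.021,"z": -0.003,"rx": 0,"ry": 0.5,"rz": 4.6},{"x": 0.002,"y": -0.021,"z": -0.003,"rx": 0,"ry": 0.5,"rz": 4.6},{"x": 0,"y": -0.021,"z": -0.003,"rx": 0,"ry": 0.4,"rz": 4.6},{"x": -0.001,"y": -0.021,"z": -0.003,"rx": 0,"ry": 0.4,"rz": 4.6},{"x": -0.003,"y": -0.021,"z": -0.002,"rx": 0,"ry": 0.2,"rz": 4.6},{"x": -0.003,"y": -0.012,"z": 0,"rx": 0,"ry": 0,"rz": 3},{"x": 0,"y": 0,"z": 0,"rx": 0,"ry": 0,"rz": 0},{"x": 0,"y": 0,"z": 0,"rx": 0,"ry": 0,"rz": 0}]'

```text
time: 18.0
tool_pos: [0.6521, 0.202, 0.2706]
ee_rot: [3.116, 0.027, -0.411]
wrist_force: [-0.4, 0.0, -0.1]
width: 0.0798
```

```bash
python3 g.py .656 .216 .20 -.419;python3 pic.py 12 side top
```

```text
t 18.0 pos [0.6521 0.202  0.2706] rot [ 3.1164  0.0265 -0.4114] F [-0.4  0.  -0.1] w 0.0798 q [ 0.22  0.43  0.82 -0.01  1.92  0.63]
shift [-0.0001 -0.0161  0.0702] rotvec [1.45 1.52 0.45]
```

View pics/side12.png

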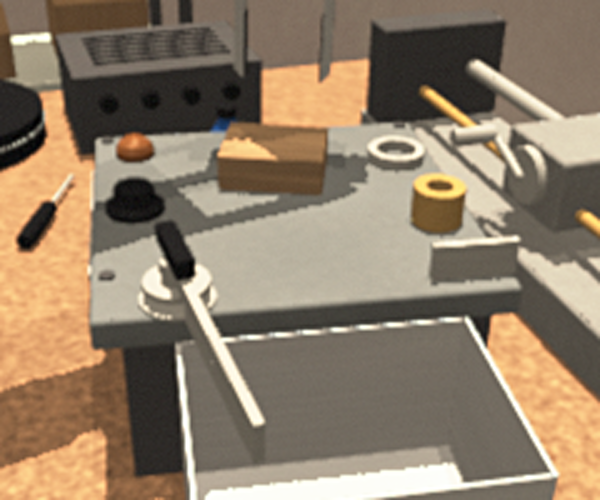

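View pics/top12.png

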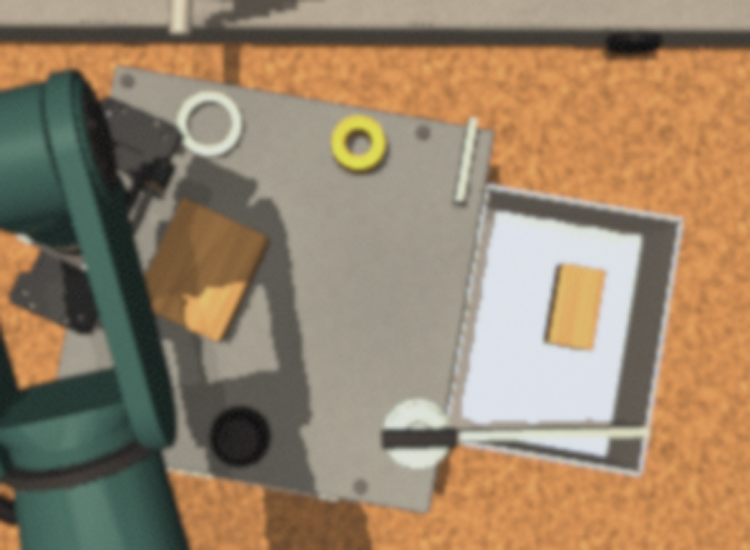

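The block lies flat in the bin at (575,305). The two fingers are just behind the slab; I'll correct 16 mm of y and the tilt, then descend.

Call:
jog_arm --series '[{"x": 0,"y": -0.008,"z": 0,"rx": 0.7,"ry": 0.7,"rz": 0.2},{"x": 0,"y": -0.008,"z": 0,"rx": 0.7,"ry": 0.7,"rz": 0.2},{"x": 0,"y": 0,"z": 0.01,"rx": 0,"ry": 0,"rz": 0},{"x": 0,"y": 0,"z": 0.018,"rx": 0,"ry": 0,"rz": 0},{"x": 0,"y": 0,"z": 0.018,"rx": 0,"ry": 0,"rz": 0},{"x": 0,"y": 0,"z": 0.014,"rx": 0,"ry": 0,"rz": 0},{"x": 0,"y": 0,"z": 0,"rx": 0,"ry": 0,"rz": 0},{"x": 0,"y": 0,"z": 0,"rx": 0,"ry": 0,"rz": 0}]'

```text
time: 18.77
tool_pos: [0.6597, 0.2121, 0.2076]
ee_rot: [-3.139, -0.004, -0.423]
wrist_force: [-0.4, -0.0, 0.1]
width: 0.0801
```

```bash
python3 g.py .656 .216 .194 -.419
```

```text
t 18.77 pos [0.6597 0.2121 0.2076] rot [-3.1386 -0.0038 -0.4227] F [-0.4 -0.   0.1] w 0.0801 q [0.23 0.41 0.97 0.   1.75 0.65]
shift [-0.005  -0.002   0.0136] rotvec [-0.17 -0.22 -0.21]
```

Call:
jog_arm --series '[{"x": -0.004,"y": 0,"z": 0.006,"rx": 0,"ry": 0,"rz": 0},{"x": 0,"y": 0,"z": 0.005,"rx": 0,"ry": 0,"rz": 0},{"x": 0,"y": 0.006,"z": 0,"rx": 0,"ry": 0,"rz": 0},{"x": 0,"y": 0.006,"z": -0.001,"rx": 0,"ry": 0,"rz": 0},{"x": 0,"y": 0.006,"z": -0.001,"rx": 0,"ry": 0,"rz": 0}]'

```text
time: 19.18
tool_pos: [0.6486, 0.1975, 0.1995]
ee_rot: [-3.136, -0.006, -0.421]
wrist_force: [1.2, 1.7, -1.0]
width: 0.0802
```

```bash
cat > dk.py <<'E'
from h import *
from bench import robot
D=[0.58944487,0.07068343,-0.16354919]
o=robot.get_obs();print("deck",w2d(o["tool_pos"],D).round(4),"yaw rel",round(o["ee_rot"][2]-D[2],3),"rp",o["ee_rot"][:2].round(3),"F",o["wrist_force"].round(1),"t",round(o["time"],2))
E
python3 dk.py
```

```text
deck [0.0377 0.1348 0.0195] yaw rel -0.257 rp [-3.136 -0.006] F [ 1.2  1.7 -1. ] t 19.18
```

Call:
jog_arm --series '[{"x": 0.002,"y": 0.01,"z": 0,"rx": 0,"ry": 0,"rz": -0.8},{"x": 0.003,"y": 0.014,"z": 0,"rx": 0,"ry": 0,"rz": -1.2},{"x": 0.003,"y": 0.014,"z": 0,"rx": 0,"ry": 0,"rz": -1.2},{"x": 0.003,"y": 0.014,"z": 0,"rx": 0,"ry": 0,"rz": -1.2},{"x": 0.002,"y": 0.014,"z": 0,"rx": 0,"ry": 0,"rz": -1.2}]'

```text
time: 19.6
tool_pos: [0.6354, 0.1315, 0.2023]
ee_rot: [-3.128, -0.01, -0.315]
wrist_force: [-0.3, 0.9, -1.6]
width: 0.08
```

```bash
python3 dk.py;python3 pic.py 13 side
```

```text
deck [0.0355 0.0674 0.0223] yaw rel -0.151 rp [-3.128 -0.01 ] F [-0.3  0.9 -1.6] t 19.6
```

View pics/side13.png

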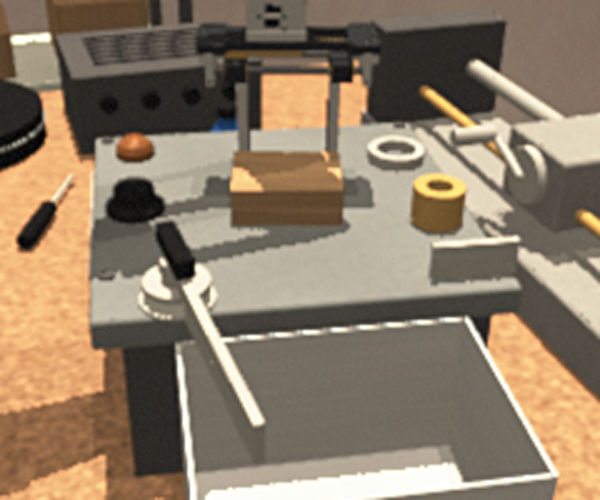

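Call:
jog_arm --series '[{"x": 0.001,"y": 0.012,"z": 0.001,"rx": 0,"ry": 0,"rz": -1.2},{"x": 0.001,"y": 0.015,"z": 0.001,"rx": -0.1,"ry": 0,"rz": -1.2},{"x": 0.001,"y": 0.015,"z": 0.001,"rx": -0.1,"ry": 0,"rz": -1.2},{"x": 0.001,"y": 0.015,"z": 0,"rx": -0.1,"ry": 0,"rz": -1.2},{"x": 0,"y": 0.015,"z": 0,"rx": -0.1,"ry": 0,"rz": -1},{"x": 0,"y": 0.015,"z": 0,"rx": -0.1,"ry": 0,"rz": -0.5},{"x": 0,"y": 0.015,"z": 0,"rx": 0,"ry": 0,"rz": 0}]'

```text
time: 20.23
tool_pos: [0.6139, 0.0308, 0.2047]
ee_rot: [-3.127, -0.021, -0.2]
wrist_force: [0.3, 1.7, -1.1]
width: 0.0799
```

```bash
python3 dk.py;python3 pic.py 14 side
```

```text
deck [ 0.0306 -0.0354  0.0247] yaw rel -0.037 rp [-3.127 -0.021] F [ 0.3  1.7 -1.1] t 20.23
```

View pics/side14.png

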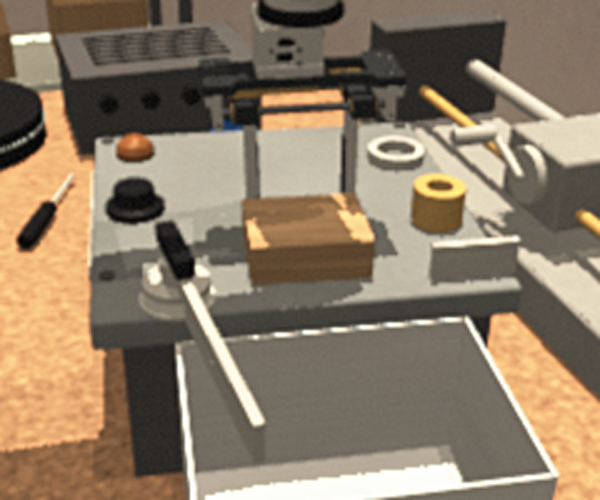

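Call:
jog_arm --series '[{"x": 0,"y": 0.013,"z": 0.002,"rx": -0.1,"ry": -0.2,"rz": -0.5},{"x": 0,"y": 0.015,"z": 0.002,"rx": -0.1,"ry": -0.2,"rz": -0.5},{"x": 0,"y": 0.015,"z": 0.002,"rx": -0.1,"ry": -0.2,"rz": -0.5},{"x": 0,"y": 0.015,"z": 0.001,"rx": -0.1,"ry": -0.2,"rz": -0.3},{"x": 0,"y": 0.015,"z": 0.001,"rx": -0.1,"ry": -0.2,"rz": 0},{"x": 0,"y": 0.015,"z": 0,"rx": 0,"ry": 0,"rz": 0}]'

```text
time: 20.78
tool_pos: [0.6017, -0.0508, 0.2055]
ee_rot: [-3.12, -0.021, -0.165]
wrist_force: [1.3, 2.5, 3.0]
width: 0.0798
```

```bash
python3 dk.py;python3 pic.py 15 side
```

```text
deck [ 0.0319 -0.1179  0.0255] yaw rel -0.001 rp [-3.12  -0.021] F [1.3 2.5 3. ] t 20.78
```

View pics/side15.png

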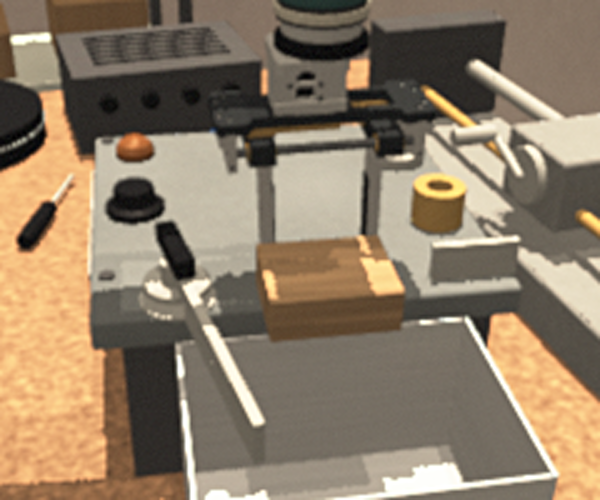

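Call:
jog_arm --series '[{"x": 0,"y": 0.013,"z": 0,"rx": 0,"ry": 0,"rz": 0},{"x": 0,"y": 0.015,"z": 0,"rx": -0.1,"ry": 0,"rz": 0},{"x": 0,"y": 0.015,"z": 0,"rx": -0.1,"ry": 0,"rz": 0},{"x": 0,"y": 0.015,"z": 0,"rx": -0.1,"ry": 0,"rz": 0},{"x": 0,"y": 0.015,"z": 0,"rx": -0.1,"ry": 0,"rz": 0},{"x": 0,"y": 0,"z": 0,"rx": 0,"ry": 0,"rz": 0}]'

```text
time: 21.33
tool_pos: [0.5879, -0.1332, 0.2052]
ee_rot: [-3.135, -0.022, -0.172]
wrist_force: [0.5, -0.8, -0.5]
width: 0.0797
```

```bash
python3 dk.py;python3 pic.py 16 side
```

```text
deck [ 0.0317 -0.2014  0.0252] yaw rel -0.009 rp [-3.135 -0.022] F [ 0.5 -0.8 -0.5] t 21.33
```

View pics/side16.png

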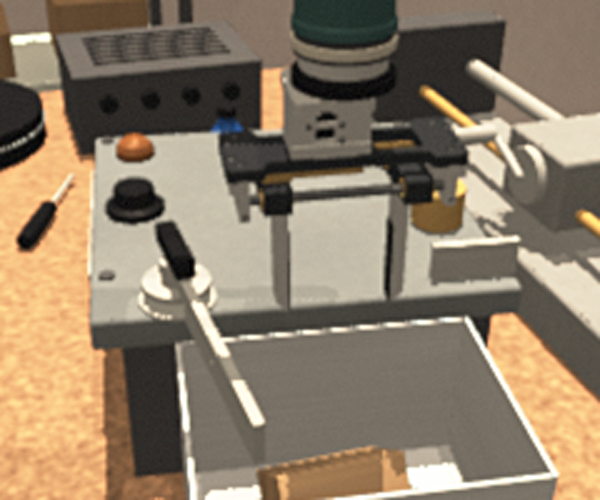

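The slab is in the bin. Retract and check.

Call:
jog_arm --series '[{"x": 0,"y": 0,"z": -0.02,"rx": 0,"ry": 0,"rz": 0},{"x": 0,"y": 0,"z": -0.03,"rx": 0,"ry": 0,"rz": 0},{"x": 0,"y": 0,"z": -0.03,"rx": 0,"ry": 0,"rz": 0},{"x": 0,"y": 0,"z": -0.03,"rx": 0,"ry": 0,"rz": 0},{"x": -0.02,"y": 0.02,"z": -0.01,"rx": 0,"ry": 0,"rz": 0},{"x": -0.02,"y": 0.03,"z": 0,"rx": 0,"ry": 0,"rz": 0},{"x": -0.02,"y": 0.04,"z": 0,"rx": 0,"ry": 0,"rz": 0},{"x": -0.02,"y": 0.04,"z": 0,"rx": 0,"ry": 0,"rz": 0},{"x": -0.02,"y": 0.04,"z": 0,"rx": 0,"ry": 0,"rz": 0},{"x": -0.02,"y": 0.04,"z": 0,"rx": 0,"ry": 0,"rz": 0},{"x": -0.02,"y": 0.04,"z": 0,"rx": 0,"ry": 0,"rz": 0},{"x": -0.02,"y": 0.03,"z": 0,"rx": 0,"ry": 0,"rz": 0}]'

```text
time: 22.38
tool_pos: [0.3891, -0.3678, 0.322]
ee_rot: [-3.129, -0.021, -0.148]
wrist_force: [0.4, -0.9, 0.2]
width: 0.0798
```

Call:
jog_arm --series '[{"x": -0.03,"y": 0.03,"z": 0,"rx": 0,"ry": 0,"rz": 0},{"x": -0.03,"y": 0.03,"z": 0,"rx": 0,"ry": 0,"rz": 0},{"x": -0.03,"y": 0.02,"z": 0,"rx": 0,"ry": 0,"rz": 0},{"x": -0.02,"y": 0.02,"z": 0,"rx": 0,"ry": 0,"rz": 0},{"x": 0,"y": 0,"z": 0,"rx": 0,"ry": 0,"rz": 0},{"x": 0,"y": 0,"z": 0,"rx": 0,"ry": 0,"rz": 0}]'

```text
time: 22.88
tool_pos: [0.2601, -0.4538, 0.3165]
ee_rot: [-3.127, -0.019, -0.156]
wrist_force: [-0.0, -0.3, -0.7]
width: 0.0799
```

```bash
python3 g.py;python3 - <<'E'
from bench import cams
import cv2
s=cams.snapshot("side");cv2.imwrite("pics/sideF.png",cv2.resize(s["img"][100:380,200:460,::-1],None,fx=2.1,fy=2.1,interpolation=cv2.INTER_CUBIC))
s=cams.snapshot("top");cv2.imwrite("pics/topF.png",cv2.resize(s["img"][90:310,180:480,::-1],None,fx=2.6,fy=2.6,interpolation=cv2.INTER_CUBIC))
E
```

```text
t 22.88 pos [ 0.2601 -0.4538  0.3165] rot [-3.1268 -0.0195 -0.1556] F [-0.  -0.3 -0.7] w 0.0799 q [-1.18  0.03  1.21  0.03  1.9  -1.01]
```

View pics/sideF.png

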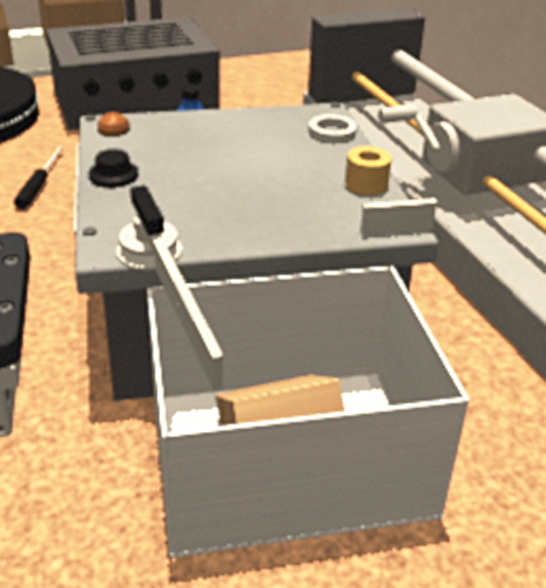

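View pics/topF.png

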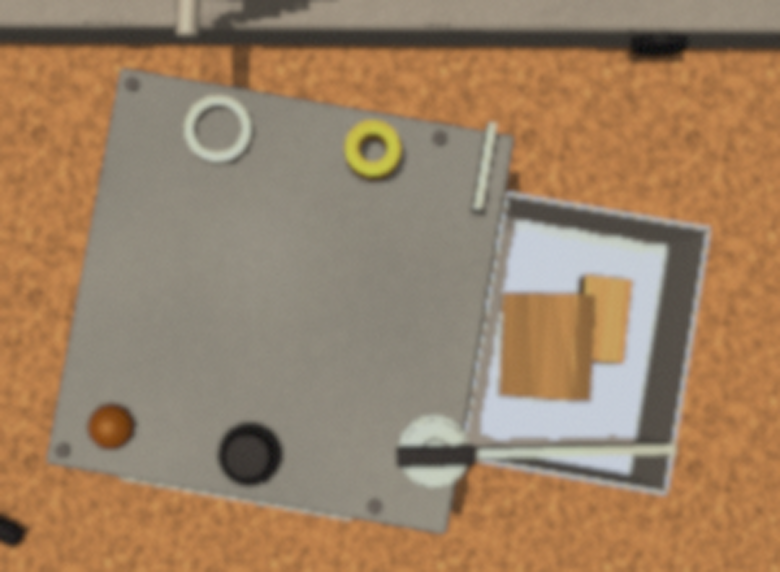

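Both offcuts rest inside the bin. Spacer (217,129), collar (373,149), dial (250,454) and lens (111,426) are at the same pixels as at the start. The gate is open and fully down: its tip at (256,422) compares with a predicted 424 down and 412 lifted. Handing in.

```bash
python3 -c "
from bench import ticket
print(ticket.close_job())"
```

```text
the job is handed in; nothing more can be done
None
```

The job is done and handed in at about 23 s of the 48 s allowed; no verdict was reported.

- **Gate:** I gripped and lifted the knob, turned it clockwise to its stop and lowered it. On release the gate settled back a little, to about 1.37–1.38 rad. By the tip position in the side view, the knob is fully down in the open notch.
- **Block:** I carried it over the bin and released it about 75 mm above the bin floor; it landed flat.
- **Slab:** I pushed it across the deck with two fingers and it tipped into the bin. It now rests partly on the block, well inside the bin.
- **Last checks:** The collar, spacer ring, dial and lens show at the same picture positions as at the start. The robot stands clear of the deck and bin. The highest wrist force I read was about 8 N, while lifting the knob.

One reading disagreed with the description: the fingers stopped at 25 mm on the knob, which is given as 18 mm wide. The grip held, and I found no cause for the difference.

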